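# Check spring-return syringes on the press plate

## Task

Check the spring-return syringes: stand the red dust cap of the press fixture in its round grey holder, lock the fixture by pushing the yellow stud down and turning it a quarter turn clockwise until its cam catches, and only then push each syringe's plunger end squarely against the upright steel plate, with no more than about 20 N, to feel its spring. Lay the strong ones flat in the green tray and the weak ones flat in the orange tray; when all are sorted, push the stud down and turn it back so that it comes up free, and put the cap back over it. Leave the vials where they are.

Things in the scene. Friction and masses are not known exactly. Their poses are not given: they have to be found in the camera images.
- fixture: press fixture standing on the bench, does not move: an aluminium base 64 x 163 x 10 mm (x, y, z) that carries the steel press plate toward its -y end and the lock stud toward its +y end. Origin on its underside, 22 mm behind its front edge, z up. The hood's sash hangs 0.445 m above the bench from x = 0.70 on: keep wrists low here.
- plate: the upright steel press plate of the fixture, 66 mm wide, 10 mm thick, from 10 to 78 mm above the bench. It is rigid.
- plate_face (a point): centre of the press plate's front face, 55 mm above the bench; the face looks along this point's -x axis (toward the robot), y lies along its width, z is up. Press along its +x.
- stud_top (a point): centre of the top face of the lock stud: a round yellow knob, 32 mm across and 18 mm high, with a black pointer bar on top, on a steel shaft over a dark round housing 48 mm across. Under its cap at the start. Unpressed, the knob's top is 53 mm, its lower edge 35 mm and the housing's top 26 mm above the bench. The point turns and sinks with the knob.
- stud_press (a joint): how far the stud is pushed down, m: 0 unpressed, 0.0065 fully down; its return spring takes about 3.5 N to start and 10 N fully down. It cannot be turned further than about 0.2 rad unless it is at least 0.0045 down; keep it down while it turns. When the cam has caught it stays about 0.002 to 0.003 down by itself; to free it, push it down again and turn it back.
- stud_turn (a joint): turn of the stud, rad, growing clockwise seen from above: 0 open, 1.57 locked (end stop). Past about 1.4 the cam catches as the stud is let go, and the stud rises about 2 mm into its catch and cannot turn back unless pushed down.
- cap: loose red dust cap, a cup turned upside down, 44 mm outside diameter, 34 mm high, walls 3 mm, top 4 mm, about 50 g. At the start it covers the lock stud, its rim resting on the housing 26 mm above the bench. Origin at the centre of its open underside, z up; its top is 34 mm above that.
- cap_holder: round grey dish fixed to the bench, 62 mm across and 12 mm high, floor 4 mm thick, inner diameter about 54 mm: the holder for the cap, which stands in it as it stood on the stud, open side down. Origin at the centre of its underside.
- green_tray: shallow open green tray, does not move, 176 x 118 x 9 mm (x, y, z), walls and floor 4 mm, for strong syringes. Origin at the centre of its underside; it may stand left or right of the orange one. A glass balance, 0.29 m high, stands beyond x = 0.51 and y = 0.25.
- orange_tray: shallow open orange tray of the same size, does not move, for weak syringes. Origin at the centre of its underside.
- syringe_a: spring-return syringe lying plunger end away from the robot; may be absent. Barrel 17 mm across, 30 g; reaches from 60 mm on the -y side (green tip cap) to 90 mm on the +y side (plunger, out); flange 22 x 16 mm at y = 38 mm. Origin under the barrel at bench height; +y points to the plunger end, z up. All look alike; letters say nothing of the spring, which is hidden inside (syringe_a_spring).
- syringe_a_mid (a point): where to grip that syringe: barrel middle, on its axis, 9 mm above the bench while it lies there; axes as the syringe. The plunger's end is 85 mm from here along +y; it has 30 mm of stroke. Pushed in 10, 15, 30 mm a strong spring pushes back with about 6.5, 9, 16 N, a weak one with 2, 2.7, 5 N.
- syringe_b: spring-return syringe lying plunger end away from the robot; may be absent. Barrel 17 mm across, 30 g; reaches from 60 mm on the -y side (green tip cap) to 90 mm on the +y side (plunger, out); flange 22 x 16 mm at y = 38 mm. Origin under the barrel at bench height; +y points to the plunger end, z up. All look alike; letters say nothing of the spring, which is hidden inside (syringe_b_spring).
- syringe_b_mid (a point): where to grip that syringe: barrel middle, on its axis, 9 mm above the bench while it lies there; axes as the syringe. The plunger's end is 85 mm from here along +y; it has 30 mm of stroke. Pushed in 10, 15, 30 mm a strong spring pushes back with about 6.5, 9, 16 N, a weak one with 2, 2.7, 5 N.
- syringe_c: spring-return syringe lying plunger end away from the robot; may be absent. Barrel 17 mm across, 30 g; reaches from 60 mm on the -y side (green tip cap) to 90 mm on the +y side (plunger, out); flange 22 x 16 mm at y = 38 mm. Origin under the barrel at bench height; +y points to the plunger end, z up. All look alike; letters say nothing of the spring, which is hidden inside (syringe_c_spring).
- syringe_c_mid (a point): where to grip that syringe: barrel middle, on its axis, 9 mm above the bench while it lies there; axes as the syringe. The plunger's end is 85 mm from here along +y; it has 30 mm of stroke. Pushed in 10, 15, 30 mm a strong spring pushes back with about 6.5, 9, 16 N, a weak one with 2, 2.7, 5 N.
- vial_1: bystander, leave it alone: glass vial, 41 mm across, 75 mm high; origin at the centre of its underside.
- vial_2: bystander, leave it alone: glass vial, 41 mm across, 75 mm high; origin at the centre of its underside.
- wash_bottle: obstacle that does not move: white wash bottle with a red cap and a bent spout, 58 x 85 x 172 mm; origin at the centre of its underside.
- timer: obstacle that does not move: white bench timer, 66 x 64 x 18 mm; origin at the centre of its underside.
- tape_roll: obstacle that does not move: green tape roll, 69 mm across, 18 mm high; origin at the centre of its underside.

How it is judged:
By the outcome, as a careful person would: the job done as asked, in the order asked, and still so for the second after the job is handed in, with the robot touching nothing.
Of syringe_a, syringe_b, syringe_c only 2 to 3 are there at a start; the rules pass over those that are not, and their reading is None.
At some moment in a run one of syringe_a, syringe_b, syringe_c may be knocked a few centimetres aside while the robot is not near it.
It also fails if it takes over 210 s, if anything falls off the work surface, if the arm or the gripper's body presses on something with over 40 N, if the wrist force passes 120 N, or if a joint passes its speed limit or range.

## Robot

A 6-joint arm with a two-finger parallel gripper is mounted at the origin on a cart in front of the work surface, level with it; the furniture and walls round the work are solid. World frame = base frame: x ahead of the robot, y to its left, z up, the work surface at z = 0. Lengths are in m, angles in degrees, forces in N, time in s.
With the tool pointing down it reaches from about 0.325 to 1 m from the base axis. Payload 5.1 kg.
Tool frame: the origin (TCP) lies between the finger pads; the fingertips stand 8 mm ahead of it and the grasp point (between the pads) lies 11 mm behind it; z points along the fingers, y is the line along which they close (so a half turn about z gives the same grasp; the last joint's range is limited). The gripper opens to 85 mm and grips with 20 to 120 N. Pads are 22 mm wide; open, the fingers measure 114 mm over their backs; the gripper's body (76 mm by 85 mm) begins 54 mm behind the grasp point. The pads swing forward as they close: fully open they stand 13 mm farther back than shut.
Start: joints at [60.355, 7.093, 94.555, -0, 78.352, -4.733], TCP at [0.274, 0.589, 0.239] pointing down, gripper open.
Joint ranges: [-149.61, 149.61], [-58.7, 133.49], [1.44, 155.28], [-77.14, 257.14], [18.33, 153.61], [-166.67, 166.67]. Speed limits (degrees/s): [147.25, 147.25, 180, 180, 180, 180].

## Interface

Orientations are given as [roll, pitch, yaw] about the fixed x, y, z axes, in that order (R = Rz(yaw) Ry(pitch) Rx(roll)).
In Python, from rig import sensors, optics, hand_in gives the robot as it stands.
- The arm moves only by the tool move_arm, never from a script. Its arguments are lists of equal length, an entry for each row: "gripper": the closure in counts, from 0 (fully open) to 255 (shut); "offset": the shift along the tool's x, y, z in m, a list of three; "turn": the turn about the tool's z in degrees. In form: {"gripper": [gripper, ...], "offset": [[x, y, z], ...], "turn": [turn, ...]}. A call has 1 to 5 rows; each row shifts and turns the commanded pose from where the row before left it, along the tool's axes as they then stand; what a row does not reach is not made up. A row lasts 1/8 s, in which the tool goes at most 62.5 mm and 10.7 degrees, less where a joint would pass 70% of its speed; a pose out of reach is approached as far as the arm can. A call with a gripper value outside its range is refused whole. The fingers move at their own pace and stop on an object; "force" is the grip in N (left out, the last holds). Time passes only in rows, so rows that do not move let the fingers close. It gives the time, the measured TCP pose, the force, the opening and the grip force at its end, in the units of the state.
- sensors.get_state(): the state, without advancing time (a new reading comes with each control period).
- optics.snapshot(name): name is "scene" or "top" or "wrist"; returns a dict with "pixels" (420x560x3 uint8, red, green, blue), "z_map" (420x560 float32, m along the optical axis (not along the pixel's ray), 0 where there is no reading), "fovy" (degrees; the focal length in pixels is half the picture's height over the tangent of half this angle, whatever the lens; pixels are square), "cx", "cy" (the principal point, pixels), "camera_from_world" (4x4, takes a point from world to camera coordinates); the wrist camera has in their place "T_tool_cam" (4x4, takes a point from camera to tool coordinates, whose origin is the TCP and whose axes are the flange's). Camera axes: x right, y down, z forward; pixel columns grow to the right and rows downward; lengths in m; the calibration is good to about 2 mm. The wrist camera is an equidistant fisheye: a pixel r from the principal point sees the ray r / f radians off the axis. A picture is of the moment at which its call begins: read the wrist's pose just before it.
- hand_in(): hands the job in; it is judged then, once.
The state is a dict: "clock": time; "q": joint angles; "joint_vel": joint speeds; "joint_efforts": joint torques, N m; "position": TCP position; "tool_rot": TCP orientation; "wrist_force": force on the tool from outside, world axes, zero at the start; "wrist_torque": the same for the moment, N m; "width": finger opening in m; "grip_force": force on a finger pad.
Only numpy, scipy, OpenCV 4.12 (cv2) and the standard library are available. Lean on these libraries where they do the work, as an engineer would, in place of code of your own. Each camera call takes 0.05 s, during which the arm holds its last target. There are 200 camera calls.

## Working session

There is one attempt and no reset: what is moved stays moved. The work goes in short steps, Python scripts to look and compute and a tool call to move; the robot and the scene stay as the last step left them, time stands still between calls to the robot, and variables do not carry over. Pictures are saved under pics/ and viewed, at most 14 in all, crops included, and the job is handed in when it is done.

Besides the shell and the picture viewer there is one more tool, called as name(argument=value, ...), one argument or row to a line, values as JSON. move_arm: Moves the arm, as the interface text tells. Its arguments: {"type":"object","properties":{"gripper":{"type":"array"},"offset":{"type":"array"},"turn":{"type":"array"},"force":{"type":"number"}},"required":["gripper","offset","turn"]}

```bash
mkdir -p pics; ls; cat > h.py <<'E'
import numpy as np, cv2
from rig import sensors, optics, hand_in
def snap(n, f=None):
    s=optics.snapshot(n)
    if f: cv2.imwrite('pics/'+f, s['pixels'][:,:,::-1])
    return s
def pts(s):
    "world point for every pixel from depth (fixed cams)"
    z=s['z_map']; h,w=z.shape; f=h/2/np.tan(np.radians(s['fovy'])/2)
    v,u=np.mgrid[:h,:w]
    c=np.stack([(u-s['cx'])/f*z,(v-s['cy'])/f*z,z,np.ones_like(z)],-1)
    return (c@np.linalg.inv(s['camera_from_world']).T)[...,:3]
def st():
    s=sensors.get_state(); print({k:np.round(s[k],3).tolist() for k in ('clock','q','position','tool_rot','wrist_force','width','grip_force')}); return s
E
python3 - <<'E'
from h import *
st()
a=snap('top','top0.png'); b=snap('scene','scene0.png')
for s in(a,b):
    print(s['fovy'],s['cx'],s['cy'],np.round(np.linalg.inv(s['camera_from_world']),3).tolist())
E
```

```text
pics
{'clock': 0.0, 'q': [60.357, 7.135, 94.634, -0.001, 78.351, -4.734], 'position': [0.274, 0.589, 0.238], 'tool_rot': [-179.881, -0.009, 155.091], 'wrist_force': [0.301, -0.261, -0.375], 'width': 0.085, 'grip_force': 0.0}
46.11942827 278.94612931574335 205.2846471024931 [[-0.018, -0.996, 0.092, 0.412], [-1.0, 0.02, 0.018, -0.04], [-0.019, -0.092, -0.996, 1.136], [0.0, 0.0, 0.0, 1.0]]
43.501412791873946 271.9561394563856 211.16075842301024 [[0.633, -0.312, 0.709, -0.33], [-0.774, -0.278, 0.568, -0.692], [0.02, -0.908, -0.418, 0.558], [0.0, 0.0, 0.0, 1.0]]
```

View pics/top0.png

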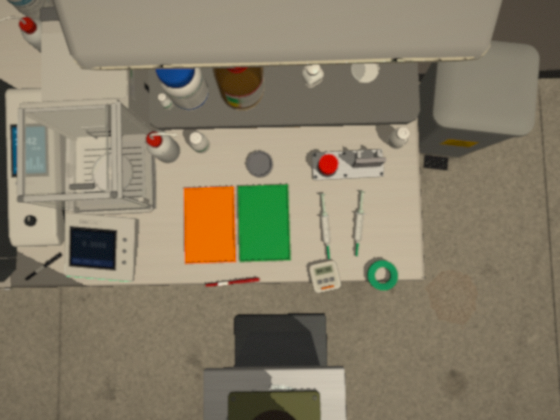

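View pics/scene0.png

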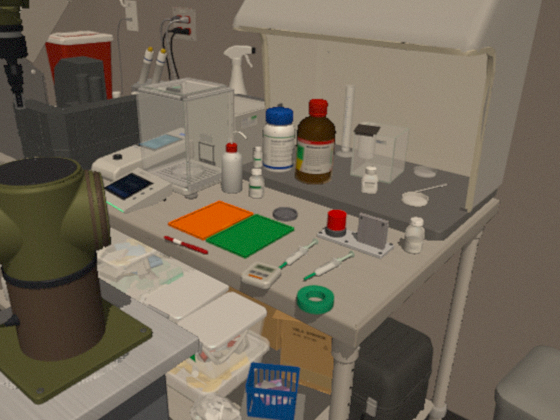

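The top view shows the cap at (328,164), holder at (259,163), orange tray at (209,224), green tray at (264,222), and syringes at columns 325 and 359 with the plungers up (+x). The plate is at about (365,158). I'll measure these next.

```bash
cat >> h.py <<'E'
def ray(s,u,v,h):
    f=s['z_map'].shape[0]/2/np.tan(np.radians(s['fovy'])/2)
    T=np.linalg.inv(s['camera_from_world']); d=T[:3,:3]@[(u-s['cx'])/f,(v-s['cy'])/f,1]; o=T[:3,3]
    return o+d*(h-o[2])/d[2]
E
python3 - <<'E'
from h import *
np.set_printoptions(precision=4,suppress=True)
s=snap('top'); P=pts(s); im=s['pixels']; hsv=cv2.cvtColor(im,cv2.COLOR_RGB2HSV); H,S,V=[hsv[...,i].astype(int) for i in range(3)]
def comp(m,name,amin=30,h=None):
    n,l,stt,c=cv2.connectedComponentsWithStats(m.astype(np.uint8))
    for i in range(1,n):
        if stt[i,4]>=amin:
            q=P[l==i]; print(name,c[i],stt[i].tolist(),'med',np.median(q,0),'min',np.percentile(q,2,0),'max',np.percentile(q,98,0), 'ray',ray(s,*c[i],h) if h is not None else '')
roi=np.zeros(H.shape,bool); roi[125:300,140:425]=1
comp(roi&((H<6)|(H>174))&(S>150)&(V>80),'red',h=.060)
comp(roi&(H>6)&(H<20)&(S>200),'orange',300,h=.005)
comp(roi&(H>45)&(H<85)&(S>120),'green',10,h=.006)
r2=np.zeros(H.shape,bool); r2[145:182,240:275]=1
comp(r2&(V<130),'holder',h=.012)
# bench heights & fixture
print('bench',P[210,300],P[270,240])
r3=np.zeros(H.shape,bool); r3[140:185,305:395]=1
comp(r3&(P[...,2]>.06)&(P[...,2]<.09)&(S<100),'plate',10)
comp(r3&(P[...,2]>.005)&(P[...,2]<.016),'base',10)
r4=np.zeros(H.shape,bool); r4[185:262,312:372]=1
comp(r4&(P[...,2]>.005),'syr',10)
# objects higher than 2 cm on bench
comp(roi&(P[...,2]>.03)&(P[...,2]<.2),'tall',30)
c=im[120:300,290:430]; cv2.imwrite('pics/c.png',cv2.resize(c[:,:,::-1],None,fx=4.4,fy=3.3*1,interpolation=cv2.INTER_CUBIC))
E
```

```text
red [153.9291 140.6772] [147, 135, 15, 12, 127] med [0.6442 0.2352 0.1317] min [0.6349 0.2235 0.1208] max [0.6549 0.2498 0.141 ] ray [0.6613 0.2551 0.06  ]
red [327.6478 164.1352] [318, 154, 20, 21, 318] med [ 0.6003 -0.1304  0.0588] min [ 0.5811 -0.1489  0.0396] max [ 0.6204 -0.1103  0.063 ] ray [ 0.6  -0.13  0.06]
red [243.9011 280.5385] [229, 278, 30, 6, 91] med [0.3456 0.0621 0.0091] min [0.341  0.0327 0.0041] max [0.3514 0.0947 0.0142] ray [0.3491 0.058  0.06  ]
orange [209.3092 224.5686] [185, 187, 50, 76, 3697] med [0.4741 0.1415 0.0033] min [ 0.3929  0.0858 -0.0012] max [0.5583 0.1958 0.0093] ray [0.4748 0.1412 0.005 ]
green [263.3724 222.5181] [238, 185, 52, 76, 3708] med [0.4767 0.0163 0.0033] min [ 0.3952 -0.0385 -0.0012] max [0.5604 0.0712 0.0091] ray [0.4771 0.0165 0.006 ]
green [356.3333 248.1667] [356, 244, 2, 10, 12] med [ 0.416  -0.193   0.0099] min [ 0.404  -0.1959  0.0061] max [ 0.4233 -0.1922  0.0153] ray [ 0.4145 -0.1943  0.006 ]
green [327.5385 251.9231] [327, 247, 2, 11, 13] med [ 0.407  -0.1292  0.0096] min [ 0.3962 -0.1294  0.008 ] max [ 0.4178 -0.1271  0.011
[... 1426 characters left out ...]
[162.9013 155.8877] [140, 125, 172, 88, 2270] med [0.6317 0.2522 0.0896] min [ 0.5119 -0.0049  0.0319] max [0.6993 0.276  0.1659] ray 
tall [399.093  136.5515] [390, 127, 19, 20, 301] med [ 0.6572 -0.2884  0.056 ] min [ 0.643  -0.3084  0.0327] max [ 0.6766 -0.2739  0.0768] ray 
tall [197.7045 141.1306] [189, 132, 19, 20, 291] med [0.6576 0.1564 0.0566] min [0.6431 0.1414 0.0339] max [0.678  0.1763 0.0768] ray 
tall [368.3676 159.6206] [352, 149, 34, 18, 340] med [ 0.6039 -0.2189  0.063 ] min [ 0.5984 -0.2516  0.0332] max [ 0.6301 -0.1881  0.0802] ray 
tall [327.5223 164.0534] [318, 154, 20, 21, 337] med [ 0.6005 -0.1301  0.0587] min [ 0.5816 -0.1504  0.0364] max [ 0.6216 -0.1108  0.0628] ray
```

View pics/c.png

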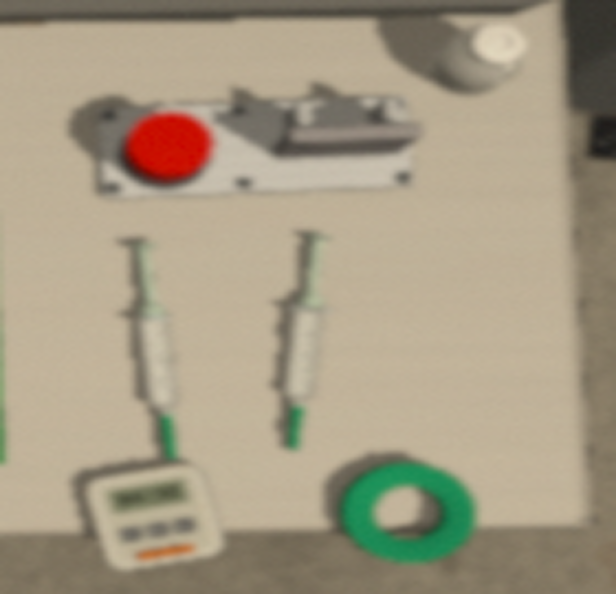

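The crop shows two syringes (plungers toward the fixture), the red cap to the left of the plate, and the timer and tape near the edge. I'll fit the orientations and write a small row planner.

```bash
cat >> h.py <<'E'
def plan(*wps, start=None, step=.058):
    "waypoints (x,y,z,yaw): prints rows offset(tool axes before the row), turn"
    s=sensors.get_state(); p=np.array(s['position']) if start is None else np.array(start[:3]); yaw=s['tool_rot'][2] if start is None else start[3]
    for w in wps:
        w=np.array(w,float); dy=(w[3]-yaw+180)%360-180
        n=int(max(np.ceil(np.linalg.norm(w[:3]-p)/step),np.ceil(abs(dy)/10.5),1))
        t0=p.copy();O=[];T=[]
        for k in range(1,n+1):
            d=t0+(w[:3]-t0)*k/n-p; a=np.radians(yaw)
            o=np.round([d[0]*np.cos(a)+d[1]*np.sin(a), d[0]*np.sin(a)-d[1]*np.cos(a), -d[2]],4)
            O.append(o.tolist()); T.append(round(-dy/n,2))
            p=p+[o[0]*np.cos(a)+o[1]*np.sin(a), o[0]*np.sin(a)-o[1]*np.cos(a),-o[2]]; yaw+=dy/n
        print('->',w.tolist(),n,'rows'); print(O); print(T)
def syr():
    s=snap('top'); P=pts(s); hsv=cv2.cvtColor(s['pixels'],cv2.COLOR_RGB2HSV)
    r=np.zeros(P.shape[:2],bool); r[185:262,300:400]=1
    n,l,t,c=cv2.connectedComponentsWithStats((r&(P[...,2]>.006)&(P[...,2]<.03)).astype(np.uint8))
    for i in range(1,n):
        if t[i,4]<100: continue
        q=P[l==i]; m=q[:,:2].mean(0); v=np.linalg.svd(q[:,:2]-m,full_matrices=False)[2][0]; v*=np.sign(v[0])
        a=(q[:,:2]-m)@v; lo,hi=np.percentile(a,[.5,99.5])
        mid=m+v*(lo+65e-3+hi-85e-3)/2
        print('syringe tip',np.round(m+v*lo,4),'end',np.round(m+v*hi,4),'len',round(hi-lo,4),'MID',np.round(mid,4),'yaw',round(np.degrees(np.arctan2(v[1],v[0])),2),'n',t[i,4])
E
python3 - <<'E'
from h import *
syr()
s=snap('top');P=pts(s)
r=np.zeros(P.shape[:2],bool); r[140:185,350:395]=1
q=P[r&(P[...,2]>.068)&(P[...,2]<.085)][:,:2]
m=q.mean(0);v=np.linalg.svd(q-m,full_matrices=False)[2][0];v*=np.sign(v[1]);print('plate',m,'yaw',np.degrees(np.arctan2(-v[0],v[1])),'half',np.ptp((q-m)@v),np.percentile((q-m)@[v[1],-v[0]],[3,97]))
# base front edge by brightness: lowest row of base mask per column
b=r*0; z=P[...,2]; rr=[]
for u in range(318,382):
    col=[v for v in range(160,190) if .0055<z[v,u]<.014]
    if col: rr.append(P[max(col),u,:2])
rr=np.array(rr);k=np.polyfit(rr[:,1],rr[:,0],1);print('front edge x at y=-.22',np.polyval(k,-.22),'yaw',np.degrees(np.arctan(-k[0])))
plan((.40,.10,.24,110),(.60,-.13,.13,90))
E
```

```text
syringe tip [ 0.3991 -0.1916] end [ 0.5438 -0.209 ] len 0.1457 MID [ 0.4615 -0.1991] yaw -6.85 n 327
syringe tip [ 0.386  -0.1299] end [ 0.5392 -0.1178] len 0.1537 MID [ 0.4526 -0.1246] yaw 4.51 n 334
plate [ 0.60366183 -0.22053709] yaw 2.153560133825382 half 0.06545077110763078 [-0.00473424  0.0054116 ]
front edge x at y=-.22 0.5777590923010746 yaw 1.4631870471384514
-> [0.4, 0.1, 0.24, 110.0] 9 rows
[[-0.0356, -0.0434, -0.0001], [-0.0393, -0.0401, -0.0002], [-0.0426, -0.0365, -0.0001], [-0.0457, -0.0327, -0.0002], [-0.0483, -0.0286, -0.0001], [-0.0507, -0.0242, -0.0002], [-0.0526, -0.0197, -0.0001], [-0.054, -0.015, -0.0002], [-0.0552, -0.0103, -0.0001]]
[np.float64(5.01), np.float64(5.01), np.float64(5.01), np.float64(5.01), np.float64(5.01), np.float64(5.01), np.float64(5.01), np.float64(5.01), np.float64(5.01)]
-> [0.6, -0.13, 0.13, 90.0] 6 rows
[[-0.0474, 0.0182, 0.0183], [-0.0463, 0.021, 0.0184], [-0.045, 0.0235, 0.0183], [-0.0436, 0.0262, 0.0183], [-0.0419, 0.0287, 0.0184], [-0.0402, 0.031, 0.0183]]
[np.float64(3.33), np.float64(3.33), np.float64(3.33), np.float64(3.33), np.float64(3.33), np.float64(3.33)]
```

move_arm(
  gripper=[0,0,0,0,0],
  offset=[
    [-0.036,-0.043,0],
    [-0.039,-0.04,0],
    [-0.043,-0.037,0],
    [-0.046,-0.033,0],
    [-0.048,-0.029,0],
  ],
  turn=[5,5,5,5,5],
  force=40,
)

```text
clock: 0.88
position: [0.344, 0.3153, 0.2393]
tool_rot: [180.0, 0.0, 130.0]
wrist_force: [1.1, -0.3, 0.5]
width: 0.0853
grip_force: 0.0
```

move_arm(
  gripper=[0,0,0,0,0],
  offset=[
    [-0.051,-0.024,0],
    [-0.053,-0.02,0],
    [-0.054,-0.015,0],
    [-0.055,-0.01,0],
    [0,0,0],
  ],
  turn=[5,5,5,5,0],
)

```text
clock: 1.5
position: [0.4014, 0.0964, 0.2394]
tool_rot: [180.0, 0.0, 109.7]
wrist_force: [-0.1, -0.4, 0.1]
width: 0.0851
grip_force: 0.0
```

```bash
python3 -c "
from h import *
st();plan((.60,-.13,.13,91.8))"
```

```text
{'clock': 1.5, 'q': [6.062, -25.158, 123.008, -0.024, 82.12, -13.62], 'position': [0.401, 0.096, 0.239], 'tool_rot': [179.977, 0.031, 109.686], 'wrist_force': [-0.1, -0.428, 0.109], 'width': 0.085, 'grip_force': 0.0}
-> [0.6, -0.13, 0.13, 91.8] 6 rows
[[-0.0467, 0.0184, 0.0182], [-0.0456, 0.0209, 0.0183], [-0.0445, 0.0232, 0.0182], [-0.0433, 0.0255, 0.0183], [-0.0419, 0.0277, 0.0182], [-0.0403, 0.0298, 0.0182]]
[np.float64(2.98), np.float64(2.98), np.float64(2.98), np.float64(2.98), np.float64(2.98), np.float64(2.98)]
```

move_arm(
  gripper=[0,0,0,0,0],
  offset=[
    [-0.047,0.018,0.018],
    [-0.046,0.021,0.018],
    [-0.0445,0.023,0.018],
    [-0.043,0.0255,0.018],
    [-0.042,0.028,0.018],
  ],
  turn=[3,3,3,3,3],
)

```text
clock: 2.12
position: [0.5689, -0.0885, 0.1486]
tool_rot: [180.0, -0.0, 95.1]
wrist_force: [0.2, 0.9, 0.3]
width: 0.0852
grip_force: 0.0
```

move_arm(
  gripper=[0,0,0],
  offset=[
    [-0.04,0.03,0.018],
    [0,0,0],
    [0,0,0],
  ],
  turn=[3,0,0],
)

```text
clock: 2.5
position: [0.601, -0.1247, 0.131]
tool_rot: [-179.9, -0.0, 92.2]
wrist_force: [0.8, -0.5, -1.2]
width: 0.0855
grip_force: 0.0
```

```bash
python3 -c "
from h import *
st();
s=snap('wrist','w1.png');print(s['fovy'],s['cx'],s['cy'],np.round(s['T_tool_cam'],3).tolist())
plan((.60,-.13,.048,91.8))"
```

```text
{'clock': 2.5, 'q': [-16.742, 7.764, 104.653, 0.029, 67.649, -18.93], 'position': [0.601, -0.125, 0.131], 'tool_rot': [-179.946, -0.046, 92.177], 'wrist_force': [0.765, -0.549, -1.183], 'width': 0.085, 'grip_force': 0.0}
65.70646984690485 282.0114897055019 206.94942753102893 [[0.002, -0.952, -0.306, 0.078], [1.0, 0.002, 0.001, 0.0], [-0.0, -0.306, 0.952, -0.133], [0.0, 0.0, 0.0, 1.0]]
-> [0.6, -0.13, 0.048, 91.8] 2 rows
[[-0.0027, -0.0006, 0.0418], [-0.0027, -0.0006, 0.0419]]
[np.float64(0.2), np.float64(0.2)]
```

View pics/w1.png

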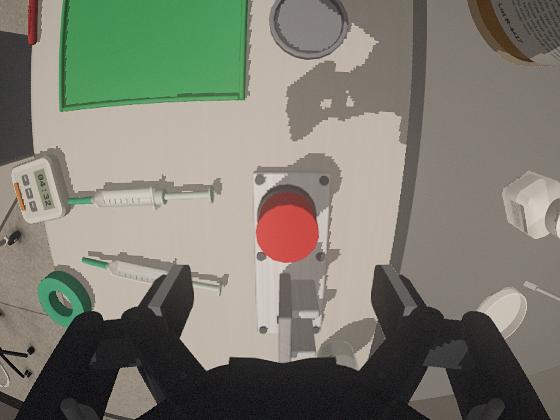

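The wrist view shows the red cap at (287,228) between the fingers, the plate below it and the holder at (310,20). I'll refine the cap and holder positions from this view.

```bash
cat >> h.py <<'E'
from scipy.spatial.transform import Rotation as Ro
def wray(s,state,u,v,h):
    f=210/np.tan(np.radians(s['fovy'])/2); dx,dy=u-s['cx'],v-s['cy']; r=np.hypot(dx,dy)+1e-9; th=r/f
    d=np.array([np.sin(th)*dx/r,np.sin(th)*dy/r,np.cos(th)]); T=s['T_tool_cam']
    R=Ro.from_euler('xyz',state['tool_rot'],degrees=True).as_matrix()
    o=R@T[:3,3]+state['position']; d=R@T[:3,:3]@d
    return o+d*(h-o[2])/d[2]
def wmask(s,lo,hi):
    hsv=cv2.cvtColor(s['pixels'],cv2.COLOR_RGB2HSV); return cv2.inRange(hsv,lo,hi)
def big(m):
    c=max(cv2.findContours(m,cv2.RETR_EXTERNAL,cv2.CHAIN_APPROX_NONE)[0],key=cv2.contourArea); return c[:,0,:].astype(float)
def wcirc(c,s,state,h):
    q=np.array([wray(s,state,u,v,h)[:2] for u,v in c]); (x,y),r=cv2.minEnclosingCircle(q.astype(np.float32)); return round(x,4),round(y,4),round(2*r,4)
E
python3 - <<'E'
from h import *
t=sensors.get_state(); s=snap('wrist')
m=wmask(s,(0,130,185),(6,255,255)); m[:,:200]=0; m[300:]=0
c=big(m); print(c.min(0),c.max(0)); print('cap top',wcirc(c,s,t,.06))
im=s['pixels'];print(im[228,287],im[256,285],im[20,310],im[20,340])
g=cv2.cvtColor(im,cv2.COLOR_RGB2GRAY); m=((g<150)).astype(np.uint8)*255; m[:,:260]=0;m[:,352:]=0;m[62:]=0
c=big(m); print(c.min(0),c.max(0),'holder',wcirc(c,s,t,.012))
E
```

```text
[256. 205.] [317. 261.]
cap top (0.6051, -0.1314, 0.0428)
[204  81  75] [203  82  74] [133 127 127] [127 122 121]
[269.   0.] [351.  59.] holder (0.6197, 0.0236, 0.0701)
```

move_arm(
  gripper=[0,0,0],
  offset=[
    [-0.005,0.001,0.05],
    [0,0,0],
    [0,0,0],
  ],
  turn=[0,0,0],
)

```text
clock: 2.98
position: [0.6026, -0.1305, 0.083]
tool_rot: [179.9, 0.0, 92.1]
wrist_force: [-0.2, 0.3, 0.6]
width: 0.0855
grip_force: 0.0
```

```bash
python3 - <<'E'
from h import *
t=st(); s=snap('wrist','w2.png')
m=wmask(s,(0,130,185),(6,255,255)); m[:,:200]=0; m[300:]=0
c=big(m); print(c.min(0),c.max(0)); print('cap top',wcirc(c,s,t,.06))
q=np.array([wray(s,t,u,v,.06) for u,v in c]);print(q.min(0),q.max(0))
q=np.array([wray(s,t,u,v,t['position'][2]+.005) for u,v in ((282,300),)]);print(q)
E
```

```text
{'clock': 2.975, 'q': [-17.206, 11.096, 105.964, 0.007, 62.847, -19.346], 'position': [0.603, -0.13, 0.083], 'tool_rot': [179.91, 0.025, 92.137], 'wrist_force': [-0.177, 0.345, 0.617], 'width': 0.086, 'grip_force': 0.0}
[246. 222.] [324. 291.]
cap top (0.6051, -0.1312, 0.0429)
[ 0.58379325 -0.15212038  0.06      ] [ 0.62601942 -0.1102947   0.06      ]
[[ 0.60339202 -0.13926154  0.08797234]]
```

View pics/w2.png

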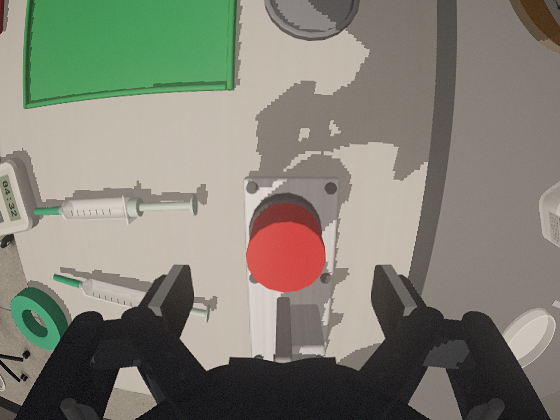

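The cap sits at (285,255), nearly centred between the pads. I'll descend and close on it.

move_arm(
  gripper=[0,0,255,255,255],
  offset=[
    [-0.001,0.0015,0.035],
    [0,0,0],
    [0,0,0],
    [0,0,0],
    [0,0,0],
  ],
  turn=[0,0,0,0,0],
  force=30,
)

```text
clock: 3.65
position: [0.6047, -0.1323, 0.0482]
tool_rot: [179.9, 0.0, 92.1]
wrist_force: [-1.8, 0.3, 5.7]
width: 0.0424
grip_force: 30.3
```

move_arm(
  gripper=[255,255,255],
  offset=[
    [0,0,0],
    [0,0,0],
    [0,0,0],
  ],
  turn=[0,0,0],
)

```text
clock: 4.03
position: [0.6048, -0.1323, 0.0483]
tool_rot: [179.9, 0.0, 92.1]
wrist_force: [-1.9, 0.5, 6.0]
width: 0.0421
grip_force: 30.4
```

```bash
python3 -c "
from h import *
plan((.604,-.132,.11,92.1),(.617,.0245,.08,92.1))"
```

```text
-> [0.604, -0.132, 0.11, 92.1] 2 rows
[[0.0001, -0.0004, -0.0309], [0.0002, -0.0004, -0.0308]]
[np.float64(-0.01), np.float64(-0.01)]
-> [0.617, 0.0245, 0.08, 92.1] 3 rows
[[0.052, 0.0063, 0.01], [0.0519, 0.0062, 0.01], [0.052, 0.0063, 0.01]]
[np.float64(-0.0), np.float64(-0.0), np.float64(-0.0)]
```

move_arm(
  gripper=[255,255,255,255,255],
  offset=[
    [0,0,-0.03],
    [0,0,-0.031],
    [0.052,0.006,0.01],
    [0.052,0.006,0.01],
    [0.052,0.006,0.01],
  ],
  turn=[0,0,0,0,0],
)

```text
clock: 4.65
position: [0.6161, 0.0259, 0.0774]
tool_rot: [180.0, 0.0, 92.0]
wrist_force: [-0.1, -0.7, -1.1]
width: 0.0424
grip_force: 31.5
```

move_arm(
  gripper=[255,255],
  offset=[
    [0,0,0],
    [0,0,0],
  ],
  turn=[0,0],
)

```text
clock: 4.9
position: [0.616, 0.0245, 0.0773]
tool_rot: [-180.0, 0.0, 92.1]
wrist_force: [0.0, -0.4, -0.6]
width: 0.0425
grip_force: 31.5
```

```bash
python3 - <<'E'
from h import *
t=st(); s=snap('wrist'); b=snap('top')
a=np.vstack([np.hstack([s['pixels'][150:400,150:450]]),np.zeros((10,300,3),np.uint8),cv2.resize(b['pixels'][120:220,220:380],(300,188),interpolation=cv2.INTER_CUBIC)])
cv2.imwrite('pics/c3.png',a[:,:,::-1])
m=wmask(s,(0,130,150),(6,255,255)); m[:,:200]=0; m[340:]=0
c=big(m); print(c.min(0),c.max(0)); z=t['position'][2]+.012
print('cap top',wcirc(c,s,t,z),z)
# knob (yellow) top view & wrist
hs=cv2.cvtColor(b['pixels'],cv2.COLOR_RGB2HSV); m=cv2.inRange(hs,(18,120,90),(35,255,255)); m[:140]=0;m[190:]=0;m[:,:300]=0;m[:,400:]=0
ys,xs=np.nonzero(m); print(len(xs),'knob top cam',ray(b,(xs.min()+xs.max())/2,(ys.min()+ys.max())/2,.053), xs.min(),xs.max(),ys.min(),ys.max())
E
```

```text
{'clock': 4.9, 'q': [-2.7, 11.536, 106.063, -0.024, 62.403, -4.814], 'position': [0.616, 0.025, 0.077], 'tool_rot': [-179.996, 0.021, 92.126], 'wrist_force': [0.047, -0.378, -0.578], 'width': 0.042, 'grip_force': 31.51}
[235. 246.] [329. 326.]
cap top (0.6165, 0.026, 0.0427) 0.08934866745874782
198 knob top cam [ 0.6014995 -0.130225   0.053    ] 320 335 157 171
```

View pics/c3.png

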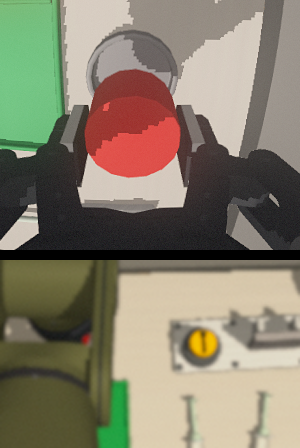

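```bash
python3 - <<'E'
from h import *
t=sensors.get_state(); s=snap('wrist')
for uv in ((237,220),(328,220),(282,180)): print(uv,wray(s,t,*uv,.012))
E
```

```text
(237, 220) [0.58718231 0.02779236 0.012     ]
(328, 220) [0.64675116 0.03000306 0.012     ]
(282, 180) [0.61562927 0.05559059 0.012     ]
```

move_arm(
  gripper=[255,255,255,0,0],
  offset=[
    [-0.001,0.0005,0.03],
    [0,0,0.0205],
    [0,0,0],
    [0,0,0],
    [0,0,0],
  ],
  turn=[0,0,0,0,0],
)

```text
clock: 5.68
position: [0.6169, 0.0235, 0.0274]
tool_rot: [180.0, 0.0, 92.1]
wrist_force: [0.1, 0.4, 0.5]
width: 0.0763
grip_force: 0.0
```

move_arm(
  gripper=[0,0,0,0],
  offset=[
    [0,0,0],
    [0,0,-0.035],
    [0,0,-0.045],
    [0,0,0],
  ],
  turn=[0,0,0,0],
)

```text
clock: 6.18
position: [0.62, 0.0236, 0.1124]
tool_rot: [179.4, 0.0, 92.1]
wrist_force: [0.4, -0.1, -0.2]
width: 0.0852
grip_force: 0.0
```

```bash
python3 - <<'E'
from h import *
t=st(); s=snap('wrist'); 
m=wmask(s,(0,130,150),(6,255,255)); m[:,:200]=0; m[340:]=0
c=big(m); print(c.min(0),c.max(0)); print('cap top expect .038',wcirc(c,s,t,.038))
z=s['z_map'];u,v=c.mean(0).astype(int);
print(z[v,u]) ; d=wray(s,t,u,v,.038); T=s['T_tool_cam'];R=Ro.from_euler('xyz',t['tool_rot'],degrees=True).as_matrix();print((T[:3,:3].T@(R.T@(d-t['position'])-T[:3,3])))
plan((.603,-.1305,.10,92))
E
```

```text
{'clock': 6.175, 'q': [-2.78, 9.348, 104.823, 0.0, 65.269, -4.879], 'position': [0.62, 0.024, 0.112], 'tool_rot': [179.442, 0.047, 92.099], 'wrist_force': [0.355, -0.14, -0.187], 'width': 0.085, 'grip_force': 0.0}
[244. 192.] [306. 250.]
cap top expect .038 (0.6164, 0.0241, 0.0432)
0.22410247
[-0.00544648  0.00955205  0.22089418]
-> [0.603, -0.1305, 0.1, 92.0] 3 rows
[[-0.0512, -0.007, 0.0032], [-0.0511, -0.0069, 0.0032], [-0.0512, -0.0069, 0.0032]]
[np.float64(0.03), np.float64(0.03), np.float64(0.03)]
```

move_arm(
  gripper=[0,0,0,0,0],
  offset=[
    [-0.051,-0.0055,0.001],
    [-0.051,-0.0055,0.001],
    [-0.051,-0.0055,0.001],
    [0,0,0],
    [0,0,0],
  ],
  turn=[0,0,0,0,0],
)

```text
clock: 6.85
position: [0.6048, -0.1294, 0.1024]
tool_rot: [-179.9, -0.1, 92.1]
wrist_force: [0.1, 0.3, -0.1]
width: 0.0852
grip_force: 0.0
```

```bash
python3 - <<'E'
from h import *
t=st(); s=snap('wrist','w4.png')
m=wmask(s,(18,110,90),(35,255,255)); m[:,:200]=0;m[:,370:]=0; m[320:]=0
m=cv2.morphologyEx(m,cv2.MORPH_CLOSE,np.ones((9,9)))
c=big(m); print(c.min(0),c.max(0)); print('knob .053',wcirc(c,s,t,.053))
q=np.array([wray(s,t,u,v,.053) for u,v in c]);print(q.min(0),q.max(0))
cv2.imwrite('pics/w4c.png',cv2.resize(s['pixels'][150:320,200:370,::-1],None,fx=2,fy=2))
E
```

```text
{'clock': 6.85, 'q': [-17.06, 10.143, 104.972, 0.026, 65.023, -19.129], 'position': [0.605, -0.129, 0.102], 'tool_rot': [-179.877, -0.068, 92.059], 'wrist_force': [0.091, 0.331, -0.143], 'width': 0.085, 'grip_force': 0.0}
[257. 209.] [307. 262.]
knob .053 (0.6047, -0.1286, 0.0358)
[ 0.58992877 -0.14632178  0.053     ] [ 0.6206573  -0.11095496  0.053     ]
```

View pics/w4c.png

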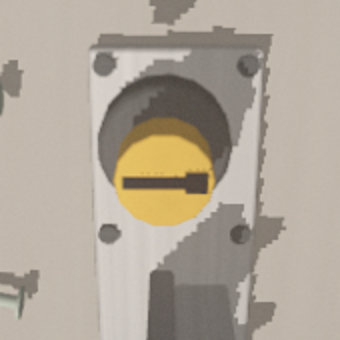

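Viewed crop: the knob's top face is centred at crop (165,175), which is full-frame (282,237), with the pointer along +x. I'll descend and grip it.

move_arm(
  gripper=[0,0,255,255,255],
  offset=[
    [-0.001,0,0.03],
    [0,0,0.0275],
    [0,0,0],
    [0,0,0],
    [0,0,0],
  ],
  turn=[0,0,0,0,0],
  force=60,
)

```text
clock: 7.52
position: [0.6061, -0.1308, 0.048]
tool_rot: [180.0, 0.0, 92.1]
wrist_force: [-15.0, -0.8, 4.1]
width: 0.032
grip_force: 8.1
```

move_arm(
  gripper=[255,255,255],
  offset=[
    [0,0,0],
    [0,0,0],
    [0,0,0],
  ],
  turn=[0,0,0],
)

```text
clock: 7.9
position: [0.6052, -0.1309, 0.0478]
tool_rot: [-179.9, -0.0, 92.1]
wrist_force: [-5.7, 0.5, 4.6]
width: 0.0292
grip_force: 58.9
```

move_arm(
  gripper=[255,255,255,255],
  offset=[
    [0,-0.001,0.002],
    [0,0,0.003],
    [0,0,0.002],
    [0,0,0],
  ],
  turn=[0,0,0,0],
)

```text
clock: 8.4
position: [0.6053, -0.1309, 0.0426]
tool_rot: [180.0, 0.0, 92.1]
wrist_force: [-8.1, 2.7, 13.3]
width: 0.029
grip_force: 59.7
```

move_arm(
  gripper=[255,255,255,255,255],
  offset=[
    [0,0,0.0015],
    [0,0,0],
    [0,0,0],
    [0,0,0],
    [0,0,0],
  ],
  turn=[0,5,8,8,0],
)

```text
clock: 9.02
position: [0.6057, -0.1311, 0.0425]
tool_rot: [179.9, -0.0, 71.0]
wrist_force: [-9.4, 3.0, 17.7]
width: 0.0291
grip_force: 60.3
```

```bash
python3 - <<'E'
from h import *
t=st();print(t['wrist_torque'])
E
```

```text
{'clock': 9.025, 'q': [-17.173, 14.444, 106.465, 0.002, 59.024, 1.778], 'position': [0.606, -0.131, 0.042], 'tool_rot': [179.933, -0.004, 71.048], 'wrist_force': [-9.434, 3.01, 17.683], 'width': 0.029, 'grip_force': 60.325}
[0.46292084 1.64982087 0.01938999]
```

move_arm(
  gripper=[255,255,255,255,255],
  offset=[
    [0,0,0],
    [0,0,0],
    [0,0,0],
    [0,0,0],
    [0,0,0],
  ],
  turn=[10,10,10,10,10],
)

```text
clock: 9.65
position: [0.6063, -0.1318, 0.0425]
tool_rot: [179.8, -0.1, 20.8]
wrist_force: [-6.0, 0.0, 15.8]
width: 0.0288
grip_force: 60.0
```

move_arm(
  gripper=[255,255,255,255],
  offset=[
    [0,0,0],
    [0,0,0],
    [0,0,0],
    [0,0,0],
  ],
  turn=[10,8,2,0],
)

```text
clock: 10.15
position: [0.6063, -0.1323, 0.0425]
tool_rot: [179.8, -0.2, 1.2]
wrist_force: [-6.6, -0.6, 15.5]
width: 0.0292
grip_force: 60.0
```

```bash
python3 - <<'E'
from h import *
t=st();print(t['wrist_torque'])
s=snap('wrist');cv2.imwrite('pics/w5.png',s['pixels'][130:380,130:430,::-1])
E
```

```text
{'clock': 10.15, 'q': [-17.212, 14.467, 106.431, -0.149, 58.898, 71.702], 'position': [0.606, -0.132, 0.043], 'tool_rot': [179.815, -0.154, 1.163], 'wrist_force': [-6.558, -0.574, 15.513], 'width': 0.029, 'grip_force': 59.978}
[-0.3694255   1.29409239  0.2133123 ]
```

View pics/w5.png

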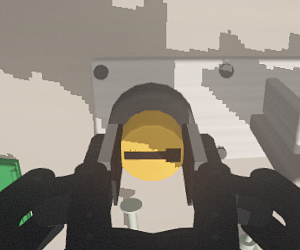

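The pointer turned with the hand, and it's at the end stop. I'll release with a partial opening because the plate is close by.

move_arm(
  gripper=[110,110,110,110,110],
  offset=[
    [0,0,0],
    [0,0,0],
    [0,0,-0.03],
    [0,0,-0.04],
    [0,0,0],
  ],
  turn=[0,0,0,0,0],
)

```text
clock: 10.82
position: [0.6074, -0.1317, 0.1121]
tool_rot: [179.9, -0.4, 1.1]
wrist_force: [0.2, 0.5, 0.4]
width: 0.0488
grip_force: 0.0
```

```bash
python3 - <<'E'
from h import *
t=st()
s=snap('wrist');cv2.imwrite('pics/w6.png',s['pixels'][100:380,130:450,::-1])
m=wmask(s,(18,110,90),(35,255,255)); m[:,:200]=0;m[:,370:]=0; m[320:]=0
m=cv2.morphologyEx(m,cv2.MORPH_CLOSE,np.ones((9,9)))
c=big(m); q=np.array([wray(s,t,u,v,.0505) for u,v in c]);print(q.min(0),q.max(0))
syr()
E
```

```text
{'clock': 10.825, 'q': [-17.178, 9.556, 104.613, 0.006, 65.375, 71.726], 'position': [0.607, -0.132, 0.112], 'tool_rot': [179.863, -0.434, 1.093], 'wrist_force': [0.164, 0.462, 0.446], 'width': 0.049, 'grip_force': 0.0}
[ 0.59126172 -0.14782706  0.0505    ] [ 0.62543266 -0.11730432  0.0505    ]
syringe tip [ 0.3971 -0.1906] end [ 0.4927 -0.2053] len 0.0968 MID [ 0.435  -0.1964] yaw -8.75 n 191
```

View pics/w6.png

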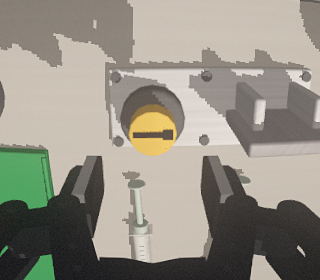

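```bash
python3 - <<'E'
from h import *
t=sensors.get_state(); s=snap('wrist');T=s['T_tool_cam'];R=Ro.from_euler('xyz',t['tool_rot'],degrees=True).as_matrix();f=210/np.tan(np.radians(s['fovy'])/2)
for n,(u,v) in dict(knob=(282,215),knob2=(282,245),base=(300,175),base2=(300,240),base3=(325,180),).items():
    z=np.median(s['z_map'][v-2:v+3,u-2:u+3]); dx,dy=u-s['cx'],v-s['cy'];r=np.hypot(dx,dy)+1e-9;k=np.tan(r/f)/r
    print(n,R@(T[:3,:3]@[dx*k*z,dy*k*z,z]+T[:3,3])+t['position'], s['pixels'][v,u])
plan((.4565,-.125,.14,4.5))
E
```

```text
knob [ 0.61665073 -0.1310379   0.0490918 ] [240 203 108]
knob2 [ 0.59607643 -0.13147628  0.04908655] [235 197 105]
base [ 0.63368522 -0.1438394   0.0083913 ] [218 211 204]
base2 [ 0.59984151 -0.14298558  0.04909338] [240 205 108]
base3 [ 0.63038726 -0.16248924  0.00824562] [152 148 143]
-> [0.4565, -0.125, 0.14, 4.5] 3 rows
[[-0.0491, -0.0028, -0.0111], [-0.0491, -0.0038, -0.011], [-0.049, -0.0048, -0.0111]]
[np.float64(-1.14), np.float64(-1.14), np.float64(-1.14)]
```

The knob rests about 2.3 mm down, so it's locked. Next is the syringe at y≈-0.125.

move_arm(
  gripper=[110,110,110,110,110],
  offset=[
    [-0.05,-0.0025,-0.01],
    [-0.05,-0.0035,-0.01],
    [-0.05,-0.005,-0.01],
    [0,0,0],
    [0,0,0],
  ],
  turn=[-1.2,-1.2,-1.2,0,0],
)

```text
clock: 11.6
position: [0.4542, -0.1258, 0.137]
tool_rot: [-180.0, 0.0, 4.7]
wrist_force: [0.2, 0.3, 0.2]
width: 0.0485
grip_force: 0.0
```

```bash
cat >> h.py <<'E'
def wsyr(f=None,xr=(.30,.58),yr=None):
    "syringes from wrist depth: points 4..30 mm above bench near the tool"
    t=st(); s=snap('wrist',f); T=s['T_tool_cam'];R=Ro.from_euler('xyz',t['tool_rot'],degrees=True).as_matrix();f=210/np.tan(np.radians(s['fovy'])/2)
    v,u=np.mgrid[:420,:560]; dx,dy=u-s['cx'],v-s['cy'];r=np.hypot(dx,dy)+1e-9;k=np.tan(np.minimum(r/f,1.4))/r;z=s['z_map']
    W=np.stack([dx*k*z,dy*k*z,z],-1)@(R@T[:3,:3]).T+(R@T[:3,3]+t['position'])
    p=t['position']; 
    M=(z>0)&(W[...,2]>.004)&(W[...,2]<.03)&(W[...,0]>xr[0])&(W[...,0]<xr[1])&(W[...,1]<-.05)
    n,l,tt,c=cv2.connectedComponentsWithStats(M.astype(np.uint8))
    for i in range(1,n):
        if tt[i,4]<300: continue
        q=W[l==i]; print('comp',tt[i].tolist(),np.round(q.min(0),3),np.round(q.max(0),3))
        # barrel line: use points higher than 10mm
        b=q[:,:2]; m=b.mean(0); d=np.linalg.svd(b-m,full_matrices=False)[2][0]; d*=np.sign(d[0]); a=(b-m)@d; lo,hi=np.percentile(a,[.3,99.7])
        print('  tip',np.round(m+d*lo,4),'end',np.round(m+d*hi,4),'len',round(hi-lo,4),'mid(from end)',np.round(m+d*(hi-.085),4),'mid(from tip)',np.round(m+d*(lo+.065),4),'yaw',round(np.degrees(np.arctan2(d[1],d[0])),2),'zmax',round(q[:,2].max(),4))
    return t,s,W
E
python3 - <<'E'
from h import *
t,s,W=wsyr('w7.png')
E
```

```text
{'clock': 11.6, 'q': [-22.02, -11.115, 122.452, 0.007, 68.705, 63.304], 'position': [0.454, -0.126, 0.137], 'tool_rot': [-179.975, 0.035, 4.673], 'wrist_force': [0.237, 0.265, 0.16], 'width': 0.049, 'grip_force': 0.0}
comp [262, 46, 128, 18, 460] [ 0.576 -0.204  0.004] [ 0.58  -0.1    0.012]
  tip [ 0.5778 -0.0999] end [ 0.5795 -0.2035] len 0.1036 mid(from end) [ 0.5781 -0.1185] mid(from tip) [ 0.5789 -0.1649] yaw -89.06 zmax 0.0118
comp [233, 94, 71, 235, 6148] [ 0.321 -0.157  0.004] [ 0.543 -0.087  0.019]
  tip [ 0.3228 -0.1205] end [ 0.5414 -0.1257] len 0.2187 mid(from end) [ 0.4564 -0.1237] mid(from tip) [ 0.3877 -0.1221] yaw -1.36 zmax 0.0189
comp [349, 100, 54, 165, 2210] [ 0.399 -0.218  0.004] [ 0.548 -0.189  0.017]
  tip [ 0.4026 -0.192 ] end [ 0.5469 -0.2098] len 0.1453 mid(from end) [ 0.4625 -0.1994] mid(from tip) [ 0.4671 -0.1999] yaw -7.03 zmax 0.0172
comp [373, 272, 57, 30, 1069] [ 0.357 -0.283  0.004] [ 0.391 -0.222  0.018]
  tip [ 0.3764 -0.2828] end [ 0.3825 -0.223 ] len 0.0601 mid(from end) [ 0.3739 -0.3076] mid(from tip) [ 0.383  -0.2181] yaw 84.21 zmax 0.0183
```

View pics/w7.png

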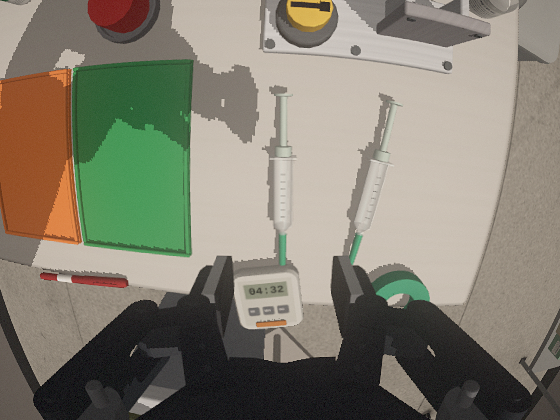

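Viewed: the red cap stands in its holder at (123,10). The syringe axes are near columns 283 and 375, with the timer just below the left one. I'll cut off the timer and refit.

```bash
python3 - <<'E'
from h import *
t,s,W=wsyr(None,(.41,.56))
plan((.457,-.1255,.06,4.5),(.457,-.1255,.011,4.5))
E
```

```text
{'clock': 11.65, 'q': [-22.007, -11.058, 122.385, 0.006, 68.713, 63.302], 'position': [0.455, -0.126, 0.137], 'tool_rot': [-179.977, 0.033, 4.688], 'wrist_force': [-0.554, 0.168, 0.106], 'width': 0.049, 'grip_force': 0.0}
comp [270, 94, 27, 157, 2169] [ 0.41  -0.136  0.005] [ 0.543 -0.113  0.017]
  tip [ 0.4109 -0.1302] end [ 0.5425 -0.1196] len 0.132 mid(from end) [ 0.4577 -0.1264] mid(from tip) [ 0.4757 -0.1249] yaw 4.61 zmax 0.0172
comp [350, 101, 53, 154, 2156] [ 0.41  -0.218  0.004] [ 0.547 -0.189  0.017]
  tip [ 0.4111 -0.1928] end [ 0.5467 -0.21  ] len 0.1367 mid(from end) [ 0.4624 -0.1993] mid(from tip) [ 0.4756 -0.2009] yaw -7.24 zmax 0.0174
-> [0.457, -0.1255, 0.06, 4.5] 2 rows
[[0.0011, -0.0001, 0.0387], [0.001, -0.0002, 0.0386]]
[np.float64(0.1), np.float64(0.1)]
-> [0.457, -0.1255, 0.011, 4.5] 1 rows
[[0.0, 0.0, 0.049]]
[np.float64(-0.0)]
```

move_arm(
  gripper=[110,110,110,255,255],
  offset=[
    [0.0025,0.0005,0.05],
    [0,0,0.05],
    [0,0,0.026],
    [0,0,0],
    [0,0,0],
  ],
  turn=[0,0,0,0,0],
  force=45,
)

```text
clock: 12.32
position: [0.458, -0.1265, 0.0126]
tool_rot: [180.0, -0.1, 4.7]
wrist_force: [0.1, -0.2, -1.4]
width: 0.0146
grip_force: 45.9
```

move_arm(
  gripper=[255,255],
  offset=[
    [0,0,0],
    [0,0,0],
  ],
  turn=[0,0],
)

```text
clock: 12.58
position: [0.4576, -0.1265, 0.0129]
tool_rot: [180.0, -0.1, 4.7]
wrist_force: [0.5, -0.4, -0.4]
width: 0.0153
grip_force: 45.2
```

```bash
python3 -c "
from h import *
t=st(); p=t['position']
plan((p[0],p[1],.058,4.6),(.47,-.2205,.058,1.8))"
```

```text
{'clock': 12.575, 'q': [-21.932, 0.072, 125.993, 0.002, 53.823, 63.377], 'position': [0.458, -0.126, 0.013], 'tool_rot': [179.951, -0.101, 4.69], 'wrist_force': [0.529, -0.387, -0.381], 'width': 0.015, 'grip_force': 45.224}
-> [0.4576169351899391, -0.12647302667887161, 0.058, 4.6] 1 rows
[[0.0, 0.0, -0.0451]]
[np.float64(0.09)]
-> [0.47, -0.2205, 0.058, 1.8] 2 rows
[[0.0024, 0.0474, -0.0], [0.0036, 0.0472, -0.0]]
[np.float64(1.4), np.float64(1.4)]
```

move_arm(
  gripper=[255,255,255,255,255],
  offset=[
    [0,0,-0.046],
    [0.0025,0.0475,0],
    [0.0035,0.047,0],
    [0,0,0],
    [0,0,0],
  ],
  turn=[0,1.4,1.4,0,0],
)

```text
clock: 13.2
position: [0.4691, -0.2198, 0.0578]
tool_rot: [-180.0, 0.0, 1.9]
wrist_force: [-0.8, 0.0, -0.4]
width: 0.0149
grip_force: 45.3
```

```bash
python3 - <<'E'
from h import *
t,s,W=wsyr('w8.png')
p=W[20:330,150:480].reshape(-1,3); 
# held syringe
m=(W[...,2]>.04)&(W[...,2]<.075)&(W[...,0]>.48)&(W[...,0]<.59)&(abs(W[...,1]+.22)<.03)
q=W[m];c=q[:,:2].mean(0);d=np.linalg.svd(q[:,:2]-c,full_matrices=False)[2][0];d*=np.sign(d[0]);print('held end',q.max(0),q.min(0),'yaw',np.degrees(np.arctan2(d[1],d[0])))
m=(W[...,2]>.065)&(W[...,2]<.09)&(W[...,0]>.585)&(W[...,0]<.63)&(abs(W[...,1]+.22)<.04)
q=W[m];print('plate',q.min(0),q.max(0)) 
e=[np.percentile(q[abs(q[:,1]-y)<.003][:,0],3) for y in (-.245,-.235,-.225,-.215,-.205,-.195)];print(e)
E
```

```text
{'clock': 13.2, 'q': [-31.048, 1.306, 119.469, 0.02, 59.252, 57.075], 'position': [0.469, -0.22, 0.058], 'tool_rot': [-179.971, 0.014, 1.867], 'wrist_force': [-0.783, 0.048, -0.413], 'width': 0.015, 'grip_force': 45.323}
comp [95, 49, 195, 19, 951] [ 0.575 -0.22   0.004] [ 0.58  -0.101  0.012]
  tip [ 0.5775 -0.1018] end [ 0.5797 -0.2191] len 0.1174 mid(from end) [ 0.5781 -0.1342] mid(from tip) [ 0.5787 -0.1668] yaw -88.95 zmax 0.0118
comp [235, 106, 41, 165, 2623] [ 0.446 -0.214  0.004] [ 0.547 -0.191  0.017]
  tip [ 0.4503 -0.1977] end [ 0.5463 -0.2114] len 0.097 mid(from end) [ 0.4622 -0.1994] mid(from tip) [ 0.5147 -0.2069] yaw -8.15 zmax 0.0171
comp [288, 337, 19, 25, 370] [ 0.373 -0.241  0.004] [ 0.389 -0.228  0.018]
  tip [ 0.3751 -0.2263] end [ 0.3882 -0.2395] len 0.0186 mid(from end) [ 0.3284 -0.1792] mid(from tip) [ 0.4208 -0.2725] yaw -45.27 zmax 0.0179
held end [ 0.55422882 -0.20568764  0.07498672] [ 0.48000354 -0.23395778  0.04357238] yaw 3.3551549525334345Traceback (most recent call last):
  File "<stdin>", line 8, in <module>
    return umr_minimum(a, axis, None, out, keepdims, initial, where)
ValueError: zero-size array to reduction operation minimum which has no identity
```

View pics/w8.png

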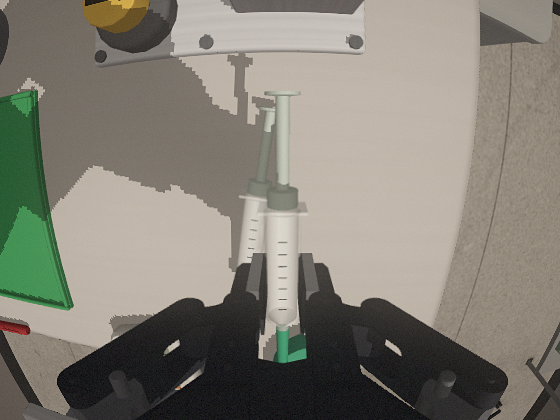

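The syringe is held straight along the tool axis, with its plunger disc at (283,93). I'll approach the plate.

move_arm(
  gripper=[255,255,255],
  offset=[
    [0.035,0,0],
    [0.006,0,0],
    [0,0,0],
  ],
  turn=[0,0,0],
)

```text
clock: 13.62
position: [0.5101, -0.2177, 0.0575]
tool_rot: [-180.0, 0.1, 2.0]
wrist_force: [-0.6, -0.7, -0.6]
width: 0.0147
grip_force: 45.3
```

move_arm(
  gripper=[255,255,255],
  offset=[
    [0.004,0,0],
    [0.004,0,0],
    [0,0,0],
  ],
  turn=[0,0,0],
)

```text
clock: 14.0
position: [0.5182, -0.2184, 0.0577]
tool_rot: [-180.0, 0.0, 1.9]
wrist_force: [-0.8, 0.8, 0.1]
width: 0.0151
grip_force: 45.3
```

move_arm(
  gripper=[255,255,255],
  offset=[
    [0.003,0,0],
    [0.003,0,0],
    [0,0,0],
  ],
  turn=[0,0,0],
)

```text
clock: 14.38
position: [0.5244, -0.2182, 0.0577]
tool_rot: [-180.0, 0.0, 1.9]
wrist_force: [-0.9, -0.3, -0.4]
width: 0.0152
grip_force: 45.6
```

move_arm(
  gripper=[255,255,255],
  offset=[
    [0.003,0,0],
    [0.003,0,0],
    [0,0,0],
  ],
  turn=[0,0,0],
)

```text
clock: 14.75
position: [0.5305, -0.218, 0.0577]
tool_rot: [-180.0, 0.0, 1.9]
wrist_force: [-2.3, -0.0, -0.4]
width: 0.0145
grip_force: 45.6
```

move_arm(
  gripper=[255,255,255],
  offset=[
    [0.003,0,0],
    [0.002,0,0],
    [0,0,0],
  ],
  turn=[0,0,0],
)

```text
clock: 15.12
position: [0.5354, -0.2178, 0.0577]
tool_rot: [-180.0, 0.0, 1.9]
wrist_force: [-4.4, 0.9, -0.4]
width: 0.0152
grip_force: 45.6
```

```bash
python3 - <<'E'
from h import *
import time
t=st();s=snap('wrist');t2=st();cv2.imwrite('pics/w9.png',s['pixels'][:,100:480,::-1])
E
```

```text
{'clock': 15.125, 'q': [-27.462, 8.55, 111.686, 0.0, 59.781, 60.645], 'position': [0.535, -0.218, 0.058], 'tool_rot': [-179.992, 0.015, 1.892], 'wrist_force': [-4.445, 0.898, -0.351], 'width': 0.015, 'grip_force': 45.615}
{'clock': 15.175, 'q': [-27.463, 8.544, 111.69, 0.005, 59.773, 60.643], 'position': [0.535, -0.218, 0.058], 'tool_rot': [-179.992, 0.004, 1.891], 'wrist_force': [-3.196, 0.41, -0.187], 'width': 0.015, 'grip_force': 45.608}
```

View pics/w9.png

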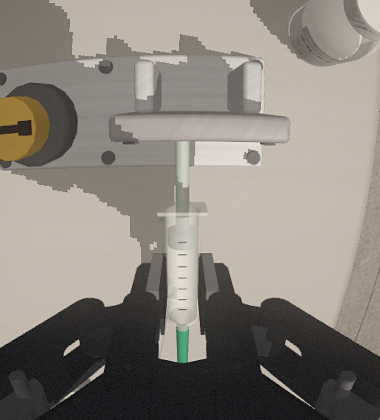

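move_arm(
  gripper=[255,255,255],
  offset=[
    [0.003,0,0],
    [0.003,0,0],
    [0,0,0],
  ],
  turn=[0,0,0],
)

```text
clock: 15.55
position: [0.5415, -0.2176, 0.0577]
tool_rot: [-180.0, 0.0, 1.9]
wrist_force: [-3.5, 1.7, -0.1]
width: 0.0146
grip_force: 45.6
```

move_arm(
  gripper=[255,255],
  offset=[
    [0,0,0],
    [0,0,0],
  ],
  turn=[0,0],
)

```text
clock: 15.8
position: [0.5414, -0.2176, 0.0578]
tool_rot: [-180.0, -0.0, 1.9]
wrist_force: [-4.2, 0.1, -0.5]
width: 0.0153
grip_force: 45.6
```

That reads about 4 N at roughly 25 mm of stroke, so this one is weak. It goes in the orange tray.

```bash
python3 -c "
from h import *
plan((.462,-.2205,.09,1.9),(.468,.163,.07,1))"
```

```text
-> [0.462, -0.2205, 0.09, 1.9] 2 rows
[[-0.0397, 0.0001, -0.0161], [-0.0398, 0.0001, -0.0161]]
[np.float64(-0.0), np.float64(-0.0)]
-> [0.468, 0.163, 0.07, 1.0] 7 rows
[[0.0027, -0.0547, 0.0029], [0.0025, -0.0548, 0.0028], [0.0025, -0.0547, 0.0029], [0.0023, -0.0547, 0.0028], [0.0021, -0.0548, 0.0029], [0.0021, -0.0547, 0.0029], [0.0019, -0.0548, 0.0028]]
[np.float64(0.13), np.float64(0.13), np.float64(0.13), np.float64(0.13), np.float64(0.13), np.float64(0.13), np.float64(0.13)]
```

move_arm(
  gripper=[255,255,255,255,255],
  offset=[
    [-0.04,0,0],
    [-0.04,0,-0.032],
    [0.0025,-0.055,0.003],
    [0.0025,-0.055,0.003],
    [0.0025,-0.055,0.003],
  ],
  turn=[0,0,0,0,0],
)

```text
clock: 16.42
position: [0.4652, -0.0542, 0.0823]
tool_rot: [180.0, -0.3, 1.8]
wrist_force: [0.2, -0.0, 0.2]
width: 0.015
grip_force: 45.4
```

move_arm(
  gripper=[255,255,255,255,255],
  offset=[
    [0.0025,-0.055,0.003],
    [0.0025,-0.055,0.003],
    [0.002,-0.055,0.003],
    [0.002,-0.055,0.003],
    [0,0,0],
  ],
  turn=[0.3,0.3,0.3,0,0],
)

```text
clock: 17.05
position: [0.4682, 0.1686, 0.0699]
tool_rot: [-179.9, -0.2, 1.3]
wrist_force: [-0.2, -0.5, -0.2]
width: 0.0148
grip_force: 45.4
```

```bash
python3 - <<'E'
from h import *
t=st(); s=snap('wrist')
def edges(lo,hi,name):
    m=wmask(s,lo,hi); m=cv2.morphologyEx(m,cv2.MORPH_OPEN,np.ones((5,5))); c=big(m)
    q=np.array([wray(s,t,u,v,.009) for u,v in c]); (cc,wh,a)=cv2.minAreaRect(q[:,:2].astype(np.float32)); print(name,c.min(0),c.max(0),q.min(0)[:2],q.max(0)[:2],cc,wh,a)
edges((5,150,60),(20,255,255),'orange')
cv2.imwrite('pics/w10.png',s['pixels'][:,:,::-1])
plan((.468,.163,.07,1))
E
```

```text
{'clock': 17.05, 'q': [13.588, -2.527, 121.908, 0.062, 60.354, 102.278], 'position': [0.468, 0.169, 0.07], 'tool_rot': [-179.891, -0.248, 1.279], 'wrist_force': [-0.183, -0.545, -0.175], 'width': 0.015, 'grip_force': 45.372}
orange [232.  78.] [419. 306.] [0.41006046 0.08225181] [0.56497619 0.20001146] (0.48721829056739807, 0.14127308130264282) (0.1551903784275055, 0.11590869724750519) 0.80403071641922
-> [0.468, 0.163, 0.07, 1.0] 1 rows
[[-0.0001, 0.0039, -0.0003]]
[np.float64(0.18)]
```

View pics/w10.png

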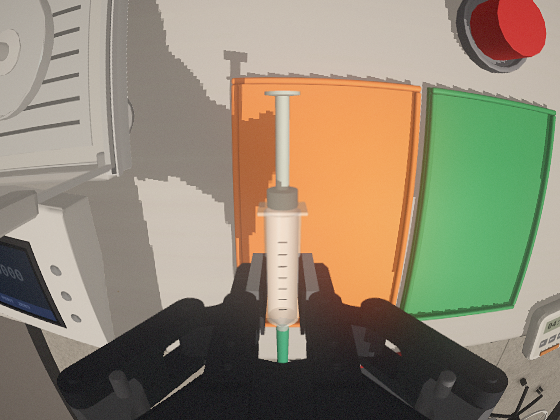

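The syringe hangs over the orange tray, lined up along it. I'll lower and release it.

move_arm(
  gripper=[255,255,255,165,165],
  offset=[
    [0,0.0055,0.03],
    [0,0,0.0222],
    [0,0,0],
    [0,0,0],
    [0,0,0],
  ],
  turn=[0,0,0,0,0],
)

```text
clock: 17.73
position: [0.4681, 0.1594, 0.0179]
tool_rot: [-180.0, -0.1, 1.0]
wrist_force: [0.8, 0.2, 0.3]
width: 0.0305
grip_force: 0.0
```

move_arm(
  gripper=[165,165,165,110,110],
  offset=[
    [0,0,0],
    [0,0,-0.03],
    [0,0,-0.05],
    [0,0.05,-0.03],
    [0,0.05,0],
  ],
  turn=[0,0,0,0,0],
)

```text
clock: 18.35
position: [0.4712, 0.0589, 0.1309]
tool_rot: [180.0, -0.5, 1.1]
wrist_force: [0.9, -0.5, -0.0]
width: 0.0485
grip_force: 0.0
```

move_arm(
  gripper=[110,110,110,110],
  offset=[
    [-0.003,0.05,0],
    [-0.003,0.05,0],
    [0,0.05,0],
    [0,0.05,0],
  ],
  turn=[2,2,2,2],
)

```text
clock: 18.85
position: [0.4557, -0.1419, 0.1273]
tool_rot: [180.0, -0.1, -7.1]
wrist_force: [0.7, -0.5, 0.0]
width: 0.0487
grip_force: 0.0
```

```bash
python3 - <<'E'
from h import *
t,s,W=wsyr(None,(.39,.56))
cv2.imwrite('pics/w11.png',s['pixels'][:,:,::-1])
E
```

```text
{'clock': 18.85, 'q': [-23.744, -9.678, 122.242, 0.003, 67.35, 73.322], 'position': [0.456, -0.142, 0.127], 'tool_rot': [179.978, -0.083, -7.068], 'wrist_force': [0.678, -0.496, 0.002], 'width': 0.049, 'grip_force': 0.0}
comp [341, 82, 29, 177, 2436] [ 0.4   -0.217  0.005] [ 0.547 -0.19   0.017]
  tip [ 0.4026 -0.1928] end [ 0.5466 -0.2101] len 0.1451 mid(from end) [ 0.4622 -0.1999] mid(from tip) [ 0.4671 -0.2005] yaw -6.88 zmax 0.0172
```

View pics/w11.png

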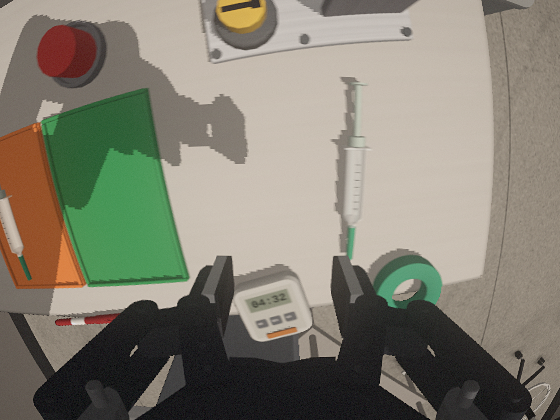

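Viewed: syringe 1 lies in the orange tray at (12,225), the cap is in its holder, and syringe 2 is unmoved with its axis near column 353. That was my 14th picture, so from here I work from numbers only.

```bash
python3 -c "
from h import *
plan((.4625,-.200,.10,-7),(.4625,-.2,.013,-7),(.4625,-.2,.059,-7),(.47,-.2205,.059,1.9))"
```

```text
-> [0.4625, -0.2, 0.1, -7.0] 2 rows
[[0.0069, 0.0261, 0.0138], [0.0069, 0.0261, 0.0138]]
[np.float64(-0.15), np.float64(-0.15)]
-> [0.4625, -0.2, 0.013, -7.0] 2 rows
[[-0.0, -0.0, 0.0435], [-0.0, -0.0, 0.0435]]
[np.float64(-0.0), np.float64(-0.0)]
-> [0.4625, -0.2, 0.059, -7.0] 1 rows
[[-0.0, -0.0, -0.046]]
[np.float64(-0.0)]
-> [0.47, -0.2205, 0.059, 1.9] 1 rows
[[0.0099, 0.0194, -0.0]]
[np.float64(-8.9)]
```

move_arm(
  gripper=[110,110,110,110],
  offset=[
    [0.007,0.026,0.014],
    [0.007,0.026,0.013],
    [0,0,0],
    [0,0,0],
  ],
  turn=[0,0,0,0],
)

```text
clock: 19.4
position: [0.4634, -0.1931, 0.1]
tool_rot: [-180.0, -0.0, -7.0]
wrist_force: [0.5, 0.7, -0.4]
width: 0.0484
grip_force: 0.0
```

```bash
python3 -c "
from h import *
wsyr(None,(.39,.56))
plan((.4625,-.200,.06,-7))"
```

```text
{'clock': 19.4, 'q': [-28.761, -4.229, 120.233, 0.02, 63.991, 68.239], 'position': [0.463, -0.193, 0.1], 'tool_rot': [-179.985, -0.011, -7.009], 'wrist_force': [0.469, 0.713, -0.376], 'width': 0.048, 'grip_force': 0.0}
comp [278, 97, 31, 194, 2977] [ 0.399 -0.218  0.004] [ 0.547 -0.19   0.018]
  tip [ 0.4003 -0.1934] end [ 0.5465 -0.2111] len 0.1473 mid(from end) [ 0.4622 -0.2009] mid(from tip) [ 0.4648 -0.2012] yaw -6.9 zmax 0.0176
-> [0.4625, -0.2, 0.06, -7.0] 1 rows
[[-0.0001, 0.0071, 0.0402]]
[np.float64(0.03)]
```

move_arm(
  gripper=[110,110,110,255,255],
  offset=[
    [0,0.0075,0.045],
    [0,0,0.042],
    [0,0,0],
    [0,0,0],
    [0,0,0],
  ],
  turn=[0,0,0,0,0],
)

```text
clock: 20.08
position: [0.4643, -0.2017, 0.0153]
tool_rot: [179.9, -0.2, -7.0]
wrist_force: [-0.3, -0.6, 3.8]
width: 0.0153
grip_force: 44.2
```

move_arm(
  gripper=[255,255,255,255,255],
  offset=[
    [0,0,0],
    [0,0,-0.046],
    [0.01,0.019,0],
    [0,0,0],
    [0,0,0],
  ],
  turn=[0,0,0,-8.9,0],
)

```text
clock: 20.7
position: [0.47, -0.2216, 0.0584]
tool_rot: [180.0, 0.0, 1.8]
wrist_force: [-0.6, 0.1, -0.9]
width: 0.0146
grip_force: 44.2
```

```bash
python3 - <<'E'
from h import *
t,s,W=wsyr(None,(.3,.3))
m=(W[...,2]>.045)&(W[...,2]<.08)&(W[...,0]>.48)&(W[...,0]<.59)&(abs(W[...,1]+.22)<.03)
q=W[m];c=q[:,:2].mean(0);d=np.linalg.svd(q[:,:2]-c,full_matrices=False)[2][0];d*=np.sign(d[0]);print('held',q.max(0),q.min(0),'yaw',np.degrees(np.arctan2(d[1],d[0])))
e=q[q[:,0]>q[:,0].max()-.006];print('disc y,z',e[:,1].min(),e[:,1].max(),e[:,2].max())
E
```

```text
{'clock': 20.7, 'q': [-31.16, 1.435, 119.27, -0.006, 59.303, 57.086], 'position': [0.47, -0.222, 0.058], 'tool_rot': [180.0, 0.009, 1.757], 'wrist_force': [-0.553, 0.142, -0.877], 'width': 0.015, 'grip_force': 44.23}
held [ 0.5531628  -0.20749707  0.07995532] [ 0.48001406 -0.23567945  0.04551928] yaw 2.158674541624808
disc y,z -0.22654189628994045 -0.2116684129924965 0.05864134710258012
```

move_arm(
  gripper=[255,255,255],
  offset=[
    [0.035,0,0],
    [0.006,0,0],
    [0,0,0],
  ],
  turn=[0,0,0],
)

```text
clock: 21.12
position: [0.5107, -0.2195, 0.0581]
tool_rot: [-180.0, 0.1, 1.9]
wrist_force: [0.2, 0.5, 0.1]
width: 0.0151
grip_force: 44.2
```

move_arm(
  gripper=[255,255,255,255],
  offset=[
    [0.004,0,0],
    [0.004,0,0],
    [0.004,0,0],
    [0,0,0],
  ],
  turn=[0,0,0,0],
)

```text
clock: 21.62
position: [0.5229, -0.2193, 0.0585]
tool_rot: [-180.0, 0.0, 1.9]
wrist_force: [-0.4, 0.1, -1.1]
width: 0.015
grip_force: 44.4
```

move_arm(
  gripper=[255,255,255],
  offset=[
    [0.003,0,0],
    [0.003,0,0],
    [0,0,0],
  ],
  turn=[0,0,0],
)

```text
clock: 22.0
position: [0.529, -0.2191, 0.0585]
tool_rot: [-180.0, 0.0, 1.9]
wrist_force: [-1.6, -0.5, -0.3]
width: 0.0151
grip_force: 44.5
```

move_arm(
  gripper=[255,255,255],
  offset=[
    [0.003,0,0],
    [0.003,0,0],
    [0,0,0],
  ],
  turn=[0,0,0],
)

```text
clock: 22.38
position: [0.535, -0.2188, 0.0585]
tool_rot: [-180.0, 0.0, 1.9]
wrist_force: [-3.2, 0.1, -0.8]
width: 0.0148
grip_force: 44.5
```

move_arm(
  gripper=[255,255,255],
  offset=[
    [0.003,0,0],
    [0.002,0,0],
    [0,0,0],
  ],
  turn=[0,0,0],
)

```text
clock: 22.75
position: [0.5399, -0.2187, 0.0585]
tool_rot: [-180.0, 0.0, 1.9]
wrist_force: [-3.7, 0.4, 0.6]
width: 0.0148
grip_force: 44.5
```

```bash
python3 - <<'E'
from h import *
t,s,W=wsyr(None,(.3,.3))
m=(W[...,2]>.068)&(W[...,2]<.09)&(W[...,0]>.585)&(W[...,0]<.63)&(abs(W[...,1]+.22)<.036)
q=W[m];print('plate top x',np.percentile(q[:,0],[1,50,99]),q[:,1].min(),q[:,1].max())
for x in np.arange(.54,.60,.003):
    k=(abs(W[...,0]-x)<.0015)&(W[...,2]>.04)&(W[...,2]<.08)&(abs(W[...,1]+.22)<.025)
    if k.sum(): print(round(x,3),round(np.ptp(W[k][:,1]),4),round(W[k][:,2].max(),3))
F=[]
for i in range(4):
    snap('top'); F.append(sensors.get_state()['wrist_force'])
print(np.mean(F,0))
E
```

```text
{'clock': 22.75, 'q': [-27.327, 9.022, 111.066, 0.0, 59.937, 60.778], 'position': [0.54, -0.219, 0.058], 'tool_rot': [-179.988, 0.021, 1.894], 'wrist_force': [-3.719, 0.38, 0.58], 'width': 0.015, 'grip_force': 44.541}
plate top x [0.60134603 0.60721139 0.61245557] -0.2551541036069007 -0.1892833582789556
0.54 0.015 0.08
0.543 0.0149 0.08
0.546 0.0419 0.08
0.549 0.0366 0.08
0.552 0.028 0.08
0.555 0.0161 0.06
0.558 0.016 0.059
0.561 0.0159 0.06
0.564 0.0158 0.059
0.567 0.0162 0.06
0.57 0.0209 0.06
0.573 0.0215 0.059
0.576 0.0055 0.054
0.579 0.0054 0.054
0.582 0.0054 0.054
0.585 0.0054 0.054
0.588 0.005 0.054
0.591 0.0049 0.054
0.594 0.0049 0.054
0.597 0.0048 0.055
[-3.77493693  0.19077628 -0.83096779]
```

It's compressed about 22 mm at 3.8 N without slipping in the grip, so this one is weak too. It goes in the orange tray beside the first.

move_arm(
  gripper=[255,255,255,255,255],
  offset=[
    [-0.04,0,0],
    [-0.038,0,-0.032],
    [0.0025,-0.055,0],
    [0.0025,-0.055,0],
    [0.0025,-0.055,0],
  ],
  turn=[0,0,0,0,0],
)

```text
clock: 23.62
position: [0.4657, -0.055, 0.0921]
tool_rot: [180.0, -0.3, 1.8]
wrist_force: [1.2, 0.4, -0.2]
width: 0.0145
grip_force: 44.2
```

move_arm(
  gripper=[255,255,255,255,255],
  offset=[
    [0.0025,-0.055,0],
    [0.0025,-0.055,0],
    [0.002,-0.055,0],
    [0,0,0],
    [0,0,0],
  ],
  turn=[0.3,0.3,0.3,0,0],
)

```text
clock: 24.25
position: [0.4674, 0.1092, 0.0913]
tool_rot: [-180.0, -0.1, 1.0]
wrist_force: [-0.1, -0.5, -0.4]
width: 0.0147
grip_force: 44.2
```

```bash
cat >> h.py <<'E'
def tray():
    "syringes in orange tray from top camera: light pixels / depth"
    s=snap('top');P=pts(s);m=(P[...,2]>.0115)&(P[...,2]<.035)&(P[...,0]>.37)&(P[...,0]<.57)&(P[...,1]>.08)&(P[...,1]<.21)
    n,l,t,c=cv2.connectedComponentsWithStats(m.astype(np.uint8))
    for i in range(1,n):
        if t[i,4]>20: q=P[l==i]; print('obj',t[i,4],np.round(q.min(0),3),np.round(q.max(0),3))
E
python3 - <<'E'
from h import *
t,s,W=wsyr(None,(.3,.3))
m=(W[...,2]>.008)&(W[...,2]<.03)&(W[...,0]>.38)&(W[...,0]<.558)&(W[...,1]>.09)&(W[...,1]<.195)
n,l,tt,c=cv2.connectedComponentsWithStats(m.astype(np.uint8))
for i in range(1,n):
    if tt[i,4]>100: q=W[l==i]; print(tt[i],q.min(0),q.max(0),np.median(q,0))
plan((.468,.117,.07,1))
E
```

```text
{'clock': 24.25, 'q': [6.735, -6.617, 123.364, 0.002, 63.108, 95.705], 'position': [0.467, 0.109, 0.091], 'tool_rot': [-179.984, -0.143, 1.03], 'wrist_force': [-0.099, -0.527, -0.372], 'width': 0.015, 'grip_force': 44.231}
[ 192   97   34  201 3244] [0.40355932 0.14768057 0.00801863] [0.55232619 0.16959441 0.02140995] [0.4825463  0.15725896 0.01687076]
-> [0.468, 0.117, 0.07, 1.0] 1 rows
[[0.0009, -0.0084, 0.0211]]
[np.float64(-0.05)]
```

move_arm(
  gripper=[255,255,255,170,170],
  offset=[
    [0.0005,-0.005,0.04],
    [0,0,0.0333],
    [0,0,0],
    [0,0,0],
    [0,0,0],
  ],
  turn=[0,0,0,0,0],
)

```text
clock: 24.92
position: [0.4677, 0.1135, 0.0182]
tool_rot: [-180.0, -0.1, 0.9]
wrist_force: [0.1, 1.0, -0.6]
width: 0.0285
grip_force: 0.0
```

move_arm(
  gripper=[170,170,170,170],
  offset=[
    [0,0,0],
    [0,0,-0.04],
    [0,0,-0.05],
    [0,0,0],
  ],
  turn=[0,0,0,0],
)

```text
clock: 25.42
position: [0.4705, 0.1145, 0.1127]
tool_rot: [-179.9, -0.6, 1.0]
wrist_force: [0.5, -0.2, 0.2]
width: 0.0288
grip_force: 0.0
```

```bash
python3 - <<'E'
from h import *
t,s,W=wsyr(None,(.3,.3))
m=(W[...,2]>.007)&(W[...,2]<.03)&(W[...,0]>.38)&(W[...,0]<.558)&(W[...,1]>.09)&(W[...,1]<.195)
n,l,tt,c=cv2.connectedComponentsWithStats(m.astype(np.uint8))
for i in range(1,n):
    if tt[i,4]>100: q=W[l==i]; print(tt[i],q.min(0),q.max(0),np.median(q,0))
print('any left on bench:');syr()
plan((.48,-.03,.115,1),(.605,-.131,.11,1.5))
E
```

```text
{'clock': 25.425, 'q': [7.323, -7.989, 122.296, 0.001, 65.086, 96.322], 'position': [0.47, 0.115, 0.113], 'tool_rot': [-179.932, -0.603, 1.0], 'wrist_force': [0.51, -0.231, 0.237], 'width': 0.029, 'grip_force': 0.0}
[ 207  103   32  162 2538] [0.42566176 0.14764706 0.00733533] [0.55222164 0.16936589 0.02125482] [0.48557572 0.15746472 0.01720952]
[ 271  109   30  184 2643] [0.40032187 0.10155407 0.00706749] [0.54825734 0.12269092 0.0213886 ] [0.47866325 0.11218715 0.01684762]
any left on bench:
-> [0.48, -0.03, 0.115, 1.0] 3 rows
[[0.0034, 0.0481, -0.0023], [0.0034, 0.0481, -0.0023], [0.0034, 0.048, -0.0023]]
[np.float64(-0.0), np.float64(-0.0), np.float64(-0.0)]
-> [0.605, -0.131, 0.11, 1.5] 3 rows
[[0.0411, 0.0344, 0.0017], [0.0409, 0.0345, 0.0016], [0.0409, 0.0347, 0.0017]]
[np.float64(-0.17), np.float64(-0.17), np.float64(-0.17)]
```

move_arm(
  gripper=[110,110,110,110,110],
  offset=[
    [0.003,0.048,0],
    [0.003,0.048,0],
    [0.003,0.048,0],
    [0.041,0.0345,0],
    [0.041,0.0345,0],
  ],
  turn=[0,0,0,0,0],
)

```text
clock: 26.15
position: [0.5611, -0.0986, 0.1053]
tool_rot: [-179.9, 0.2, 0.9]
wrist_force: [-0.1, 0.6, 0.3]
width: 0.0488
grip_force: 0.0
```

move_arm(
  gripper=[110,110,110],
  offset=[
    [0.041,0.0345,0],
    [0,0,0],
    [0,0,0],
  ],
  turn=[0,0,0],
)

```text
clock: 26.52
position: [0.6017, -0.1307, 0.1051]
tool_rot: [-179.9, 0.2, 1.0]
wrist_force: [0.3, -0.0, -0.2]
width: 0.0484
grip_force: 0.0
```

```bash
python3 - <<'E'
from h import *
t=st();s=snap('wrist')
m=wmask(s,(18,110,90),(35,255,255)); m[:,:200]=0;m[:,370:]=0; m[320:]=0
m=cv2.morphologyEx(m,cv2.MORPH_CLOSE,np.ones((9,9)))
c=big(m); q=np.array([wray(s,t,u,v,.0505) for u,v in c]);print(q.min(0),q.max(0),'centre', q[:,0].min()+.016,(q[:,1].min()+q[:,1].max())/2)
plan((.6055,-.1315,.0455,1.2))
E
```

```text
{'clock': 26.525, 'q': [-17.254, 9.69, 105.2, 0.01, 65.344, 71.766], 'position': [0.602, -0.131, 0.105], 'tool_rot': [-179.918, 0.22, 0.976], 'wrist_force': [0.294, -0.034, -0.236], 'width': 0.048, 'grip_force': 0.0}
[ 0.59104181 -0.14777228  0.0505    ] [ 0.62567911 -0.11726374  0.0505    ] centre 0.6070418073881543 -0.13251801262945742
-> [0.6055, -0.1315, 0.0455, 1.2] 2 rows
[[0.0019, 0.0006, 0.0301], [0.002, 0.0006, 0.03]]
[np.float64(-0.1), np.float64(-0.1)]
```

move_arm(
  gripper=[110,110,110,255,255],
  offset=[
    [0.004,0.001,0.03],
    [0,0,0.0295],
    [0,0,0],
    [0,0,0],
    [0,0,0],
  ],
  turn=[0,0,0,0,0],
  force=60,
)

```text
clock: 27.2
position: [0.6073, -0.1319, 0.0493]
tool_rot: [180.0, -0.0, 1.0]
wrist_force: [-2.6, 0.9, -0.0]
width: 0.0286
grip_force: 59.2
```

move_arm(
  gripper=[255,255,255],
  offset=[
    [0,0,0],
    [0,0,0],
    [0,0,0],
  ],
  turn=[0,0,0],
)

```text
clock: 27.58
position: [0.6074, -0.132, 0.0487]
tool_rot: [-180.0, -0.0, 1.0]
wrist_force: [-4.4, 3.3, 5.8]
width: 0.0286
grip_force: 59.7
```

move_arm(
  gripper=[255,255,255,255],
  offset=[
    [0,0,0.002],
    [0,0,0.002],
    [0,0,0.002],
    [0,0,0],
  ],
  turn=[0,0,0,0],
)

```text
clock: 28.08
position: [0.6077, -0.1321, 0.0448]
tool_rot: [-180.0, 0.0, 1.0]
wrist_force: [-8.9, 3.3, 16.2]
width: 0.0288
grip_force: 60.9
```

move_arm(
  gripper=[255,255,255,255,255],
  offset=[
    [0,0,0.001],
    [0,0,0],
    [0,0,0],
    [0,0,0],
    [0,0,0],
  ],
  turn=[0,-5,-8,-8,0],
)

```text
clock: 28.7
position: [0.6076, -0.1312, 0.0448]
tool_rot: [-179.9, 0.0, 22.0]
wrist_force: [-12.8, 6.9, 22.2]
width: 0.0286
grip_force: 61.5
```

```bash
python3 - <<'E'
from h import *
t=st();print(t['wrist_torque'])
E
```

```text
{'clock': 28.7, 'q': [-17.178, 14.558, 106.069, 0.116, 59.456, 50.741], 'position': [0.608, -0.131, 0.045], 'tool_rot': [-179.87, 0.001, 22.022], 'wrist_force': [-12.843, 6.861, 22.19], 'width': 0.029, 'grip_force': 61.477}
[1.44572039e+00 2.21178571e+00 2.70995065e-04]
```

move_arm(
  gripper=[255,255,255,255,255],
  offset=[
    [-0.0015,-0.0015,0],
    [0,0,0],
    [0,0,0],
    [0,0,0],
    [0,0,0],
  ],
  turn=[0,-10,-10,-10,-10],
)

```text
clock: 29.32
position: [0.6061, -0.1302, 0.0448]
tool_rot: [-179.9, -0.1, 62.3]
wrist_force: [-11.1, 8.1, 21.7]
width: 0.0289
grip_force: 61.5
```

move_arm(
  gripper=[255,255,255,255,255],
  offset=[
    [0,0,0],
    [0,0,0],
    [0,0,0],
    [0,0,0],
    [0,0,0],
  ],
  turn=[-10,-10,-8,-2,0],
)

```text
clock: 29.95
position: [0.6051, -0.1301, 0.0447]
tool_rot: [-179.9, -0.2, 92.0]
wrist_force: [-13.3, 8.8, 23.8]
width: 0.0286
grip_force: 61.7
```

```bash
python3 - <<'E'
from h import *
t=st();print(t['wrist_torque'])
E
```

```text
{'clock': 29.95, 'q': [-17.147, 14.309, 106.378, 0.124, 59.508, -19.166], 'position': [0.605, -0.13, 0.045], 'tool_rot': [-179.85, -0.165, 91.955], 'wrist_force': [-13.254, 8.764, 23.754], 'width': 0.029, 'grip_force': 61.659}
[ 1.42526346  2.72835295 -0.20255373]
```

move_arm(
  gripper=[60,60,60,0,0],
  offset=[
    [0,0,-0.002],
    [0,0,0],
    [0,0,-0.03],
    [0,0,-0.035],
    [0,0,0],
  ],
  turn=[0,0,0,0,0],
)

```text
clock: 30.58
position: [0.6078, -0.1324, 0.1112]
tool_rot: [179.6, 0.2, 92.0]
wrist_force: [1.5, 0.1, 0.3]
width: 0.0857
grip_force: 0.0
```

```bash
python3 - <<'E'
from h import *
t,s,W=wsyr(None,(.3,.3))
m=wmask(s,(18,110,90),(35,255,255)); m[:,:200]=0;m[:,370:]=0; m[320:]=0
m=cv2.morphologyEx(m,cv2.MORPH_CLOSE,np.ones((9,9)));c=big(m)
q=W[m>0];print('knob top z',np.percentile(q[:,2],[50,95]));top=q[q[:,2]>np.percentile(q[:,2],60)-.003];print(top.min(0),top.max(0))
b=W[(abs(W[...,0]-.585)<.02)&(abs(W[...,1]+.168)<.01)];print('base z',np.median(b[:,2]))
g=cv2.cvtColor(s['pixels'],cv2.COLOR_RGB2GRAY); d=W[(m>0)&(g<90)&(W[...,2]>.045)];print('pointer',len(d),d.min(0),d.max(0))
m=wmask(s,(0,130,130),(6,255,255));m[300:]=0
c=big(m);q=np.array([wray(s,t,u,v,.038) for u,v in c]);print('red',c.min(0),c.max(0),wcirc(c,s,t,.038))
plan((.6165,.0241,.10,92))
E
```

```text
{'clock': 30.575, 'q': [-17.222, 9.693, 104.555, -0.011, 65.321, -19.197], 'position': [0.608, -0.132, 0.111], 'tool_rot': [179.596, 0.151, 91.979], 'wrist_force': [1.498, 0.076, 0.315], 'width': 0.086, 'grip_force': 0.0}
knob top z [0.05123393 0.05251216]
[ 0.58940007 -0.14755063  0.04846137] [ 0.62037582 -0.05378578  0.24400553]
base z 0.00795222847832354
pointer 156 [ 0.59278114 -0.13463431  0.05067689] [ 0.61198311 -0.05378578  0.24400553]
red [270.   0.] [330.  32.] (0.6147, 0.0123, 0.0381)
-> [0.6165, 0.0241, 0.1, 92.0] 3 rows
[[0.0519, 0.0052, 0.003], [0.0518, 0.0051, 0.003], [0.0519, 0.0052, 0.0029]]
[np.float64(-0.01), np.float64(-0.01), np.float64(-0.01)]
```

The knob is fully up and free, with its pointer back along x. Now I'll fetch the cap.

move_arm(
  gripper=[0,0,0,0,0],
  offset=[
    [0.052,0.004,0],
    [0.052,0.004,0],
    [0.052,0.004,0],
    [0,0,0],
    [0,0,0],
  ],
  turn=[0,0,0,0,0],
  force=30,
)

```text
clock: 31.25
position: [0.6111, 0.0247, 0.1062]
tool_rot: [-179.9, 0.0, 92.0]
wrist_force: [0.2, -0.0, 0.1]
width: 0.0852
grip_force: 0.0
```

```bash
python3 - <<'E'
from h import *
t=st();s=snap('wrist')
m=wmask(s,(0,130,130),(6,255,255));m[320:]=0;m[:,:200]=0;m[:,370:]=0
c=big(m);print('red',c.min(0),c.max(0),wcirc(c,s,t,.038))
q=np.array([wray(s,t,u,v,.038) for u,v in c]);print(q.min(0),q.max(0))
plan((.6165,.0241,.0265,92))
E
```

```text
{'clock': 31.25, 'q': [-2.699, 9.075, 105.786, -0.034, 65.263, -4.699], 'position': [0.611, 0.025, 0.106], 'tool_rot': [-179.874, 0.021, 92.014], 'wrist_force': [0.161, -0.042, 0.101], 'width': 0.085, 'grip_force': 0.0}
red [257. 197.] [321. 256.] (0.6162, 0.0242, 0.0435)
[0.59479737 0.0027951  0.038     ] [0.63762088 0.04525906 0.038     ]
-> [0.6165, 0.0241, 0.0265, 92.0] 2 rows
[[-0.0001, 0.0026, 0.04], [-0.0001, 0.0026, 0.04]]
[np.float64(-0.02), np.float64(-0.02)]
```

move_arm(
  gripper=[0,0,0,255,255],
  offset=[
    [-0.0005,0.005,0.04],
    [0,0,0.039],
    [0,0,0],
    [0,0,0],
    [0,0,0],
  ],
  turn=[0,0,0,0,0],
)

```text
clock: 31.92
position: [0.6185, 0.0242, 0.0312]
tool_rot: [179.8, 0.0, 92.0]
wrist_force: [0.3, 0.5, -0.1]
width: 0.0515
grip_force: 0.0
```

move_arm(
  gripper=[255,255,255,255,255],
  offset=[
    [0,0,0],
    [0,0,0],
    [0,0,-0.03],
    [0,0,-0.045],
    [0,0,0],
  ],
  turn=[0,0,0,0,0],
)

```text
clock: 32.55
position: [0.6201, 0.0247, 0.1093]
tool_rot: [179.4, 0.0, 92.0]
wrist_force: [0.1, 0.2, -0.4]
width: 0.0424
grip_force: 30.8
```

```bash
python3 - <<'E'
from h import *
t=st();s=snap('wrist')
m=wmask(s,(0,130,130),(6,255,255));m[340:]=0;m[:,:200]=0;m[:,370:]=0
c=big(m);z=t['position'][2]+.0115;print('red',c.min(0),c.max(0),wcirc(c,s,t,z),z)
plan((.605,-.131,.105,92))
E
```

```text
{'clock': 32.55, 'q': [-2.676, 9.575, 104.895, 0.004, 64.973, -4.683], 'position': [0.62, 0.025, 0.109], 'tool_rot': [179.445, 0.042, 92.005], 'wrist_force': [0.128, 0.169, -0.376], 'width': 0.042, 'grip_force': 30.785}
red [237. 219.] [328. 322.] (0.6204, 0.0332, 0.0516) 0.12075891320750524
-> [0.605, -0.131, 0.105, 92.0] 3 rows
[[-0.0517, -0.0063, 0.0005], [-0.0518, -0.0062, 0.0005], [-0.0517, -0.0063, 0.0005]]
[np.float64(0.0), np.float64(0.0), np.float64(0.0)]
```

move_arm(
  gripper=[255,255,255,255,255],
  offset=[
    [-0.052,-0.005,0],
    [-0.052,-0.005,0],
    [-0.052,-0.004,0],
    [0,0,0],
    [0,0,0],
  ],
  turn=[0,0,0,0,0],
)

```text
clock: 33.22
position: [0.6073, -0.1313, 0.1023]
tool_rot: [-179.9, -0.1, 92.0]
wrist_force: [-0.2, 0.9, 0.2]
width: 0.0419
grip_force: 30.8
```

```bash
python3 - <<'E'
from h import *
t,s,W=wsyr(None,(.3,.3))
m=wmask(s,(0,130,185),(6,255,255));m[340:]=0;m[:,:200]=0;m[:,370:]=0
q=W[m>0]; zt=np.percentile(q[:,2],60); print('cap top z',zt); c=big(((m>0)&(W[...,2]>zt-.004)).astype(np.uint8)*255)
print(c.min(0),c.max(0),wcirc(c,s,t,zt))
E
```

```text
{'clock': 33.225, 'q': [-17.157, 10.489, 104.585, 0.027, 65.074, -19.126], 'position': [0.607, -0.131, 0.102], 'tool_rot': [-179.868, -0.072, 91.957], 'wrist_force': [-0.226, 0.875, 0.239], 'width': 0.042, 'grip_force': 30.783}
cap top z 0.10751749709826768
[240. 260.] [327. 322.] (0.6079, -0.1323, 0.0429)
```

move_arm(
  gripper=[255,255,255,255],
  offset=[
    [0.0005,-0.0025,0.01],
    [0,0,0.01],
    [0,0,0.01],
    [0,0,0],
  ],
  turn=[0,0,0,0],
)

```text
clock: 33.78
position: [0.6047, -0.1307, 0.0721]
tool_rot: [-179.8, -0.1, 92.0]
wrist_force: [-0.7, -0.6, 0.1]
width: 0.0423
grip_force: 30.8
```

move_arm(
  gripper=[255,255,255,255],
  offset=[
    [0,0,0.006],
    [0,0,0.006],
    [0,0,0.003],
    [0,0,0],
  ],
  turn=[0,0,0,0],
)

```text
clock: 34.28
position: [0.6055, -0.1313, 0.0585]
tool_rot: [-180.0, -0.0, 92.0]
wrist_force: [-0.1, -0.3, 0.1]
width: 0.0419
grip_force: 30.8
```

move_arm(
  gripper=[255,255,255],
  offset=[
    [0,0,0.002],
    [0,0,0.0015],
    [0,0,0],
  ],
  turn=[0,0,0],
)

```text
clock: 34.65
position: [0.6056, -0.1313, 0.0552]
tool_rot: [-180.0, -0.0, 92.0]
wrist_force: [-0.5, 0.4, -1.1]
width: 0.0423
grip_force: 30.8
```

move_arm(
  gripper=[255,255,255],
  offset=[
    [0,0,0.0015],
    [0,0,0],
    [0,0,0],
  ],
  turn=[0,0,0],
)

```text
clock: 35.02
position: [0.6057, -0.1313, 0.0538]
tool_rot: [180.0, 0.0, 92.0]
wrist_force: [-0.1, -0.4, -0.3]
width: 0.0421
grip_force: 30.8
```

Still no contact. I'll go down in 1 mm steps until it touches.

move_arm(
  gripper=[255,255,255],
  offset=[
    [0,0,0.001],
    [0,0,0],
    [0,0,0],
  ],
  turn=[0,0,0],
)

```text
clock: 35.4
position: [0.6059, -0.1314, 0.0533]
tool_rot: [180.0, 0.0, 92.0]
wrist_force: [-1.1, 0.4, 3.8]
width: 0.0424
grip_force: 31.0
```

move_arm(
  gripper=[255,255,255],
  offset=[
    [0,0,0.001],
    [0,0,0],
    [0,0,0],
  ],
  turn=[0,0,0],
)

```text
clock: 35.78
position: [0.606, -0.1314, 0.0532]
tool_rot: [180.0, 0.0, 92.0]
wrist_force: [-4.1, 0.6, 8.8]
width: 0.0418
grip_force: 31.7
```

move_arm(
  gripper=[255,0,0,0,0],
  offset=[
    [0,0,-0.001],
    [0,0,0],
    [0,0,0],
    [0,0,0],
    [0,0,-0.04],
  ],
  turn=[0,0,0,0,0],
)

```text
clock: 36.4
position: [0.6027, -0.1304, 0.0888]
tool_rot: [-179.5, -0.2, 92.0]
wrist_force: [0.4, 0.3, -0.5]
width: 0.0854
grip_force: 0.0
```

move_arm(
  gripper=[0,0,0,0,0],
  offset=[
    [0,0,-0.05],
    [0.01,-0.055,-0.03],
    [0.02,-0.055,0],
    [0.02,-0.055,0],
    [0,0,0],
  ],
  turn=[0,0,0,0,0],
)

```text
clock: 37.02
position: [0.436, -0.0858, 0.1705]
tool_rot: [-179.9, -0.0, 92.0]
wrist_force: [0.2, 0.4, -0.5]
width: 0.0853
grip_force: 0.0
```

```bash
python3 - <<'E'
from h import *
np.set_printoptions(precision=4,suppress=True)
t=st();s=snap('top');P=pts(s)
hsv=cv2.cvtColor(s['pixels'],cv2.COLOR_RGB2HSV);m=(((hsv[...,0]<6)|(hsv[...,0]>174))&(hsv[...,1]>150)&(hsv[...,2]>80)).astype(np.uint8);m[:140]=0;m[200:]=0;m[:,:230]=0
n,l,tt,c=cv2.connectedComponentsWithStats(m)
for i in range(1,n):
    if tt[i,4]>20: print(c[i],tt[i],np.median(P[l==i],0),ray(s,*c[i],.06))
m=cv2.inRange(hsv,(18,120,90),(35,255,255));print('yellow',(m[140:190,300:400]>0).sum())
m=(P[...,2]>.0105)&(P[...,2]<.035)&(P[...,0]>.37)&(P[...,0]<.57)&(P[...,1]>.08)&(P[...,1]<.21)
n,l,tt,c=cv2.connectedComponentsWithStats(m.astype(np.uint8))
for i in range(1,n):
    if tt[i,4]>20: q=P[l==i];print('tray',tt[i,4],q.min(0),q.max(0))
m=(P[...,2]>.03)&(P[...,2]<.09)&(hsv[...,1]<120); m[:120]=0;m[160:]=0
for a,b in ((185,212),(386,412)):
    k=np.zeros_like(m);k[:,a:b]=1;q=P[m&k];print('vial',len(q),np.median(q,0))
E
```

```text
{'clock': 37.025, 'q': [-18.057, -17.103, 123.878, -0.0, 73.349, -20.063], 'position': [0.436, -0.086, 0.171], 'tool_rot': [-179.883, -0.043, 92.006], 'wrist_force': [0.15, 0.374, -0.54], 'width': 0.085, 'grip_force': 0.0}
[327.6719 163.5331] [318 154  20  20 317] [ 0.6013 -0.1306  0.0586] [ 0.6013 -0.13    0.06  ]
yellow 0
tray 325 [0.401  0.1488 0.0105] [0.5497 0.1688 0.0275]
tray 321 [0.3979 0.1028 0.0107] [0.5464 0.1234 0.0249]
vial 514 [0.6708 0.1579 0.0459]
vial 394 [ 0.662  -0.2886  0.0521]
```

```bash
python3 -c "
from rig import hand_in
print(hand_in())"
```

```text
the job is handed in; nothing more can be done
None
```

I handed the job in, with no result returned: both syringes present tested weak (about 4 N at over 20 mm of stroke) and lie flat in the orange tray, the stud is unlocked and up free with its cap back on, and I did not touch the vials.

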